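# File a card pack upright in the card box and snug the end stop

## Robot

A 6-joint arm with a two-finger parallel gripper is mounted at the origin on the work surface. World frame = base frame: x ahead of the robot, y to its left, z up, the work surface at z = 0. Lengths are in mm, angles in degrees, forces in N, time in s.
With the tool pointing down it reaches from about 300 to 850 mm from the base axis. Payload 4.2 kg.
Tool frame: the origin (TCP) lies between the finger pads; the fingertips stand 22 mm ahead of it and the grasp point (between the pads) lies 3 mm ahead of it; z points along the fingers, y is the direction in which the jaws open and shut (so a half turn about z gives the same grasp; the last joint's range is limited). The gripper opens to 91 mm and grips with 3 to 60 N. Pads are 32 mm wide; open, the fingers measure 118 mm over their backs; the gripper's body (76 mm by 178 mm) begins 60 mm behind the grasp point.
Start: joints at [75.917, 18.312, 89.639, -0, 72.044, -1.146], TCP at [128.735, 560.418, 235.976] pointing down, gripper open.
Joint ranges: [-177.97, 177.97], [-48.28, 115.42], [12.27, 149.76], [-77.06, 257.06], [2.81, 150.46], [-146.56, 146.56]. Speed limits (degrees/s): [147.25, 147.25, 180, 180, 180, 180].

## Interface

Orientations are given as [roll, pitch, yaw] about the fixed x, y, z axes, in that order (R = Rz(yaw) Ry(pitch) Rx(roll)).
In Python, from workcell import telemetry, cams, env gives the robot as it stands.
- The arm moves only by the shell command python3 -m inch 'ROWS' [FORCE]. ROWS is JSON, a list of rows, each an object of numbers: "x", "y", "z": the shift along the tool's x, y, z in cm; "yaw": the turn about the tool's z in units of 5 degrees (1.0 is 5 degrees); "gripper": the gripper's target within -1 to 1 (fully open at 1, half-way at 0, shut at -1). A call has 1 to 12 rows; each row shifts and turns the commanded pose from where the row before left it, along the tool's axes as they then stand; what a row does not reach is not made up. A row lasts 1/12 s, in which the tool goes at most 41.7 mm and 7.16 degrees, less where a joint would pass 70% of its speed; a pose out of reach is approached as far as the arm can. A call is refused whole if a number of a shift passes 4.17 or a number of a turn 1, either way. A call with a gripper value outside its range is refused whole. The fingers move at their own pace and stop on an object; FORCE is the grip in N (left out, the last holds). Time passes only in rows, so rows that do not move let the fingers close. It gives the time, the measured TCP pose, the force and the opening at its end, in the units of the state.
- telemetry.state(): the state, without advancing time (a new reading comes with each control period).
- cams.grab_frame(name): name is "side" or "top" or "wrist"; returns a dict with "pixels" (384x512x3 uint8, red, green, blue), "mtx" (3x3 intrinsics, pixels), "rvec" (rotation vector, rad) and "tvec" (3), from world to camera coordinates, as OpenCV has them. Camera axes: x right, y down, z forward; pixel columns grow to the right and rows downward; lengths in mm; the calibration is good to about 2 mm. The wrist camera is an equidistant fisheye: a pixel r from the principal point sees the ray r / f radians off the axis. A picture is of the moment at which its call begins. There is no depth.
- env.job_done(): hands the job in, once; it reports no verdict.
The state is a dict: "time_s": time; "qpos": joint angles; "qvel": joint speeds; "effort": joint torques, N m; "ee_pos": TCP position; "ee_rot": TCP orientation; "force": force on the tool from outside, world axes, zero at the start; "torque": the same for the moment, N m; "gripper_width": finger opening in mm.
Only numpy, scipy, OpenCV 4.12 (cv2) and the standard library are available. Lean on these libraries where they do the work, as an engineer would, in place of code of your own. Each camera call takes 0.05 s, during which the arm holds its last target. There are 200 camera calls.

## Task

Put the red card pack away: lift the card box's lid open until it rests on its stop, stand the red pack on end in the row between the other packs and the sliding end stop (set it down, don't drop it), then push the stop up until you feel the row go firm, so that all three packs stand straight with no slack against the end wall. Press gently, don't force the row; leave the lid open and the things around the box where they are.

Things in the scene. Friction and masses are not known exactly. Their poses are not given: they have to be found in the camera images.
- card_box: dark walnut card-index box, fixed. Outer 90 (x) x 266 (y) x 84 mm high without lid; walls and floor 8 mm, so inside 74 x 250 mm, floor 8 mm up. Origin: centre of its underside; x from the front (knob side) to the hinge side, y along the row, z up. The row is packed against the end wall at +y (inner face y = +125 mm); the other end wall's inner face is at y = -125 mm
- lid (a joint): angle of the box's hinged cap lid, rad: 0 shut, growing as it opens, 1.9 resting on its stop (leaning back beyond upright). It weighs 220 g; let go short of about 1.2 it falls shut, beyond that it falls open. The lid is a cap 90 x 266 mm and 26 mm deep, so shut, its top is 110 mm above the shelf
- lid_knob (a point): middle of the lid's brass knob grip: 18 mm across, 18 mm long, axis level and square to the box front when shut, 22 to 40 mm out from the middle of the lid's front on a 9 mm stem; this point is 31 mm out, 97.5 mm above the shelf when shut. The round knob can turn between pads that pinch it along the box's y, so one vertical grasp can follow it through the whole swing
- lid_hinge (a point): middle of the lid's hinge line, which runs along the box's y at the top of its back wall (x = +45 mm, 84.5 mm up)
- end_stop: pale oak end stop in the box, plate 68 wide x 8 thick x 82 mm high, sliding along the box's y in a floor groove (1.5 N friction), stays where left. Origin: bottom middle of its face to the row, on the box floor; axes as the box. Plate reaches 8 mm behind it (-y), an 11 mm high foot 37 mm. At the start (under the lid) 90 to 130 mm is free up to the green pack, 50 mm or more behind the plate
- pack_a: blue hard-cased card pack, 64 (x) x 20 (y) x 90 mm (z), about 100 g, standing on end in the box against the end wall. Origin: its centre; axes along its width, thickness and height
- pack_b: green hard-cased card pack, same size and axes, 80 to 130 g, slumped in the box: its foot stands about 20 mm clear of the blue pack and its top leans on it (about 0.22 rad); pushing its foot along stands it up
- pack_c: red hard-cased card pack, same size and axes (64 x 20 x 90 mm), 70 to 140 g, lying flat on the shelf on its broad face, 20 mm high; its z axis (the 90 mm length) then lies level. Origin: its centre. Either end may be up in the box
- mug: empty black ceramic mug, 82 mm across, 92 mm high, handle on one side; a bystander. Origin: centre of its underside
- hourglass: orange plastic hourglass frame, 64 mm across, 110 mm high, standing on a white turntable 180 mm across and 19 mm high; a bystander. Origin: centre of its underside
- die_0: brass die, 18 mm, on the shelf; a bystander. Origin: centre of its underside
- die_1: steel die, 18 mm, on the shelf; a bystander. Origin: centre of its underside
Mind the look-alikes: they are no part of the job. Several things have the shape of the pack_c; the one meant has the colours described above.

How it is judged (in metres and radians):
On the way, in this order (a step that is already met when the one before it is completed fails the run):
1. the lid is open and rests on its stop (value of joint lid above 1.82 rad), for 0.2 s.
2. the red pack stands on the box floor in front of the end stop, let go (x of pack_c in the frame of card_box between -0.012 and 0.012 m and z of pack_c in the frame of card_box between 0.035 and 0.065 m and angle between the z axis of pack_c and the z axis of card_box, either way round below 0.5 rad and y of pack_c in the frame of end_stop above 0 m and contact force between the fingers and pack_c below 0.05 N), for 0.2 s.
At the end, for the whole second after the job is handed in: Lid on its stop (over 1.82 rad). All three packs at rest on the box floor between end wall and stop, the red one next to the stop, centred within 10 mm, upright within 0.07 rad (either end up), square within 0.1 rad; stop face 58 to 62 mm from the end wall (at most 2 mm slack) (value of joint lid above 1.82 rad and y of pack_c in the frame of card_box below 0.085 m and y of end_stop in the frame of card_box between 0.063 and 0.067 m and x of pack_a in the frame of card_box between -0.01 and 0.01 m and z of pack_a in the frame of card_box between 0.048 and 0.058 m and angle between the z axis of each of pack_a, pack_b, pack_c and the z axis of card_box, either way round below 0.07 rad and angle between the y axis of each of pack_a, pack_b, pack_c and the y axis of card_box, either way round below 0.1 rad and y of each of pack_a, pack_b, pack_c in the frame of end_stop above 0 m and linear speed of each of pack_a, pack_b, pack_c below 0.01 m/s and x of pack_b in the frame of card_box between -0.01 and 0.01 m and z of pack_b in the frame of card_box between 0.048 and 0.058 m and x of pack_c in the frame of card_box between -0.01 and 0.01 m and z of pack_c in the frame of card_box between 0.048 and 0.058 m); the robot touches nothing.
It fails at once if the row is forced: the end stop presses on a pack with more than 25 N (contact force between end_stop and pack_a above 25 N or contact force between end_stop and pack_b above 25 N or contact force between end_stop and pack_c above 25 N).
It fails at once if the red pack is dropped (falls free faster than 0.9 m/s) (linear speed of pack_c above 0.9 m/s and contact force between the fingers and pack_c below 0.05 N).
It fails at once if a bystander (mug, hourglass or a die) is moved more than 25 mm (distance of any of mug, hourglass, die_0, die_1 from where it was at the start of the episode above 0.025 m).
It also fails if it takes over 72 s, if anything falls off the work surface, if the arm or the gripper's body presses on something with over 40 N, if the wrist force passes 120 N, or if a joint passes its speed limit or range.

## Working session

There is one attempt and no reset: what is moved stays moved. The work goes in short steps, Python scripts to look and compute and a shell command to move; the robot and the scene stay as the last step left them, time stands still between calls to the robot, and variables do not carry over. Pictures are saved under pics/ and viewed, about 8 in all and at most 12, crops included, and the job is handed in when it is done.

```bash
ls; mkdir -p pics; python3 - <<'E'
from workcell import telemetry, cams
import cv2, numpy as np
print(telemetry.state())
ims=[]
for n in ["side","top","wrist"]:
    f=cams.grab_frame(n); np.savez(f"pics/{n}0.npz",**f)
    print(n,np.round(f["mtx"],1).tolist(),f["rvec"],f["tvec"])
    ims.append(f["pixels"][:,:,::-1])
cv2.imwrite("pics/a0.png",cv2.resize(np.vstack(ims[:2]),None,fx=0.78,fy=0.78) if 0 else np.hstack([cv2.resize(i,(400,300)) for i in ims[:2]]))
cv2.imwrite("pics/top0.png",ims[1]);cv2.imwrite("pics/side0.png",ims[0]);cv2.imwrite("pics/wrist0.png",ims[2])
E
```

```text
pics
{'time_s': 0.0, 'qpos': array([ 7.59178848e+01,  1.83519932e+01,  8.97082335e+01,  7.04355491e-04,
        7.20420536e+01, -1.14705706e+00]), 'qvel': array([ 0.02211907, -0.0144224 , -0.09467683, -0.10758707, -0.0262836 ,
        0.00456716]), 'effort': array([ 1.12646187e-03, -4.12467206e+01, -2.31976819e+01,  7.28404149e-02,
        4.58560477e-02, -1.84031041e-04]), 'ee_pos': array([128.60378238, 559.94981081, 235.10432402]), 'ee_rot': array([-1.79897754e+02, -2.71702485e-03,  1.67064722e+02]), 'force': array([-0.57355295, -0.17221933,  1.67144667]), 'torque': array([ 0.02556414, -0.00832966,  0.02249439]), 'gripper_width': 91.72124530101625}
side [[396.2, 0.0, 260.6], [0.0, 396.2, 186.1], [0.0, 0.0, 1.0]] [ 2.18631263 -0.08453655  0.04568687] [-461.69626581   49.899431   1059.29112074]
top [[379.9, 0.0, 248.0], [0.0, 379.9, 187.1], [0.0, 0.0, 1.0]] [ 2.10095232 -2.14760644  0.18561708] [ -83.3959061   469.7274816  1134.29767181]
wrist [[297.3, 0.0, 250.2], [0.0, 297.3, 189.4], [0.0, 0.0, 1.0]] [-2.29185404 -1.82718769 -0.23288689] [-574.22396297  -29.22500131  390.09489055]
```

View pics/top0.png

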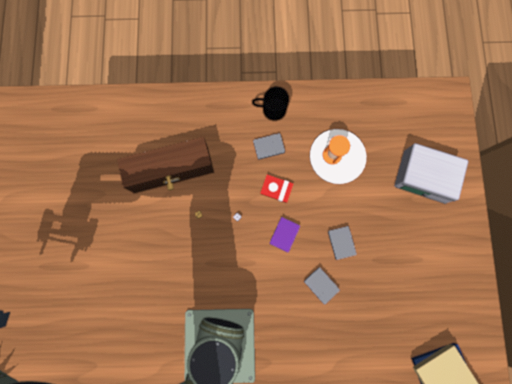

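View pics/side0.png

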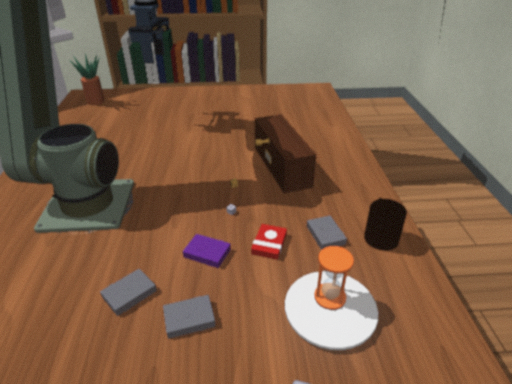

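The top view shows the walnut box at upper left with its knob at (171,182), the red pack at (277,188), and the dice at (198,214) and (238,216). The side view agrees: box at (285,155), knob (263,142), red pack (269,241).

```bash
cat > h.py <<'E'
import numpy as np, cv2
from scipy.optimize import least_squares
def load(n): return dict(np.load(f"pics/{n}.npz"))
def cam(f):
    R=cv2.Rodrigues(f["rvec"])[0]; return R,-R.T@f["tvec"].ravel()
def rays(f,uv,fish=False):
    R,C=cam(f); K=f["mtx"]; uv=np.atleast_2d(uv).astype(float)
    p=(uv-[K[0,2],K[1,2]])/[K[0,0],K[1,1]]
    if fish:
        r=np.linalg.norm(p,axis=1,keepdims=True)+1e-9
        d=np.hstack([p/r*np.sin(r),np.cos(r)])
    else: d=np.hstack([p,np.ones((len(p),1))])
    return C,d@R
def plane(f,uv,z,fish=False):
    C,d=rays(f,uv,fish); return (C+d*((z-C[2])/d[:,2])[:,None])[:,:2]
def proj(f,P,fish=False):
    R,C=cam(f);K=f["mtx"]; c=(np.atleast_2d(P)-C)@R.T
    if fish:
        r=np.linalg.norm(c[:,:2],axis=1,keepdims=True); q=c[:,:2]/r*np.arctan2(r,c[:,2:3])
    else: q=c[:,:2]/c[:,2:3]
    return q*[K[0,0],K[1,1]]+[K[0,2],K[1,2]]
def tri(fs,uvs,fish=(False,False)):
    A=np.zeros((3,3));b=np.zeros(3)
    L=[]
    for f,u,w in zip(fs,uvs,fish):
        C,d=rays(f,u,w);d=d[0]/np.linalg.norm(d[0]);M=np.eye(3)-np.outer(d,d);A+=M;b+=M@C;L.append((C,d))
    X=np.linalg.solve(A,b); return X,[np.linalg.norm(np.cross(X-C,d)) for C,d in L]
def mask(f,lo,hi,roi=None):
    m=cv2.inRange(cv2.cvtColor(f["pixels"],cv2.COLOR_RGB2HSV),lo,hi)
    if roi: z=np.zeros_like(m);a,b,c,d=roi;z[b:d,a:c]=m[b:d,a:c];m=z
    return m
def hull(m):
    return cv2.convexHull(np.argwhere(m)[:,::-1].astype(np.int32))[:,0]
def rect(f,uv,z,fish=False):
    return cv2.minAreaRect(plane(f,uv,z,fish).astype(np.float32))
E
python3 - <<'E'
from h import *
t,s,w=load("top0"),load("side0"),load("wrist0")
R,C=cam(t);print("top cam",C,R[2]);print("side cam",cam(s)[1]);print("wrist",cam(w)[1])
for f,roi in((t,(250,165,305,212)),(s,(240,215,300,265))):
    m=mask(f,(0,140,90),(8,255,255),roi)|mask(f,(172,140,90),(180,255,255),roi)
    h=hull(m);print(h.min(0),h.max(0),"rect z20",rect(f,h,20),"z10",rect(f,h,10))
for roi in((190,205,206,222),(160,170,182,195)):
    m=mask(t,(18,110,90),(35,255,255),roi);print("brass top",roi,np.argwhere(m)[:,::-1].mean(0) if m.any() else None,m.sum()//255)
for roi in((228,175,242,190),(250,130,275,155)):
    m=mask(s,(18,110,90),(35,255,255),roi);print("brass side",roi,np.argwhere(m)[:,::-1].mean(0) if m.any() else None,m.sum()//255)
print("dice",plane(t,[[198,214],[238,216]],9))
a=cv2.resize(t["pixels"][125:205,105:230,::-1],None,fx=6,fy=6,interpolation=cv2.INTER_CUBIC)
b=cv2.resize(s["pixels"][105:205,240:330,::-1],None,fx=4,fy=4,interpolation=cv2.INTER_CUBIC)
cv2.imwrite("pics/top_c.png",a)
cv2.imwrite("pics/w_s.png",w["pixels"][:,:,::-1])
print(a.shape)
E
```

```text
top cam [ 256.90628829  -98.28518939 1199.40367391] [ 0.17925847  0.00390547 -0.98379426]
side cam [ 394.23528889 -868.62502849  654.07963615]
wrist [ 59.49095134 576.24284883 383.62258779]
[260 174] [293 202] rect z20 ((466.701416015625, -183.1903076171875), (92.52498626708984, 68.87793731689453), 69.55873107910156) z10 ((468.4802551269531, -183.91018676757812), (93.30950927734375, 69.46192169189453), 69.55873107910156)
[251 223] [286 259] rect z20 ((470.912841796875, -196.1205596923828), (110.46553039550781, 78.39021301269531), 69.55906677246094) z10 ((472.1220397949219, -185.51455688476562), (112.20765686035156, 79.62645721435547), 69.55908203125)
brass top (190, 205, 206, 222) [198.25 214.25] 32
brass top (160, 170, 182, 195) [169.1147541  182.83606557] 61
brass side (228, 175, 242, 190) [233.86363636 181.90909091] 22
brass side (250, 130, 275, 155) [261.23255814 141.13953488] 43
dice [[391.20409164  65.6090395 ]
 [382.11422031 -60.19037384]]
(480, 750, 3)
```

View pics/top_c.png

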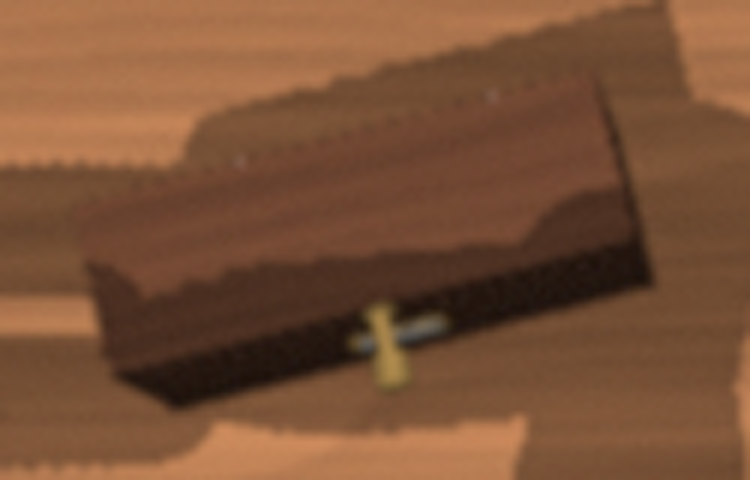

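View pics/wrist0.png

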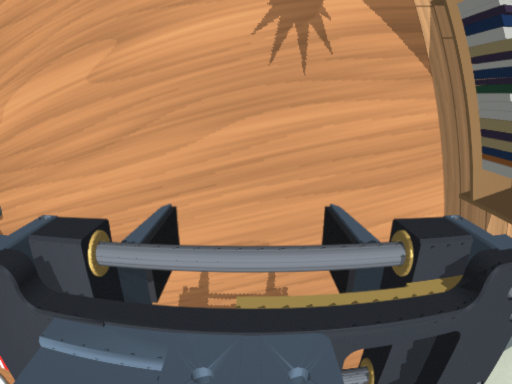

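The crop gives lid-top corners (crop pixels, 6x from (105,125)) at (78,205), (595,75), (638,238), (115,373), foot corners at (178,407) and (652,285), and the knob grip near (391,370). The wrist view shows only bare shelf and the fingers.

```bash
python3 - <<'E'
from h import *
t,s=load("top0"),load("side0")
c=lambda u,v:((u+.5)/6-.5+105,(v+.5)/6-.5+125)
top=plane(t,[c(78,205),c(595,75),c(638,238),c(115,373)],110)
bot=plane(t,[c(178,407),c(652,285)],0)
print(top,bot)
L=np.linalg.norm
print("sizes",L(top[0]-top[1]),L(top[2]-top[3]),L(top[1]-top[2]),L(top[0]-top[3]),L(bot[0]-bot[1]))
m=np.array([[45,133],[45,-133],[-45,-133],[-45,133],[-45,133],[-45,-133]],float)
w=np.vstack([top,bot])
a,b=m-m.mean(0),w-w.mean(0)
yaw=np.arctan2((a[:,0]*b[:,1]-a[:,1]*b[:,0]).sum(),(a*b).sum())
R=np.array([[np.cos(yaw),-np.sin(yaw)],[np.sin(yaw),np.cos(yaw)]])
o=w.mean(0)-R@m.mean(0)
print("box",o,np.degrees(yaw),"resid",w-(m@R.T+o))
k=o+R@[-76,0];print("knob pred",k,"px",proj(t,[*k,97.5]),proj(s,[*k,97.5]), "meas",c(391,370))
print("side corners pred",proj(s,[[*(o+R@p),110] for p in m[:4]]).round(1))
E
```

```text
[[549.41058702 290.56142191]
 [610.20955083  35.04229879]
 [526.24677144  13.92228481]
 [464.56019874 269.08529746]] [[466.25796396 271.71792155]
 [527.22412495  17.79845929]]
sizes 262.6528817338753 262.51361160906515 86.57830740853734 87.52606647515618 261.13591499202306
box [538.57239667 153.18136303] 13.467536228545864 resid [[-1.94944841 -2.44295888]
 [-3.10039018  0.72345914]
 [ 0.46201352  0.56393954]
 [ 0.72534641 -2.95858895]
 [ 2.42311163 -0.32596487]
 [ 1.43936703  4.44011402]]
knob pred [464.66224206 135.48139001] px [[170.30753347 186.46809772]] [[257.55899775 141.62877645]] meas (169.75, 186.25)
side corners pred [[281.  113.3]
 [315.5 153.8]
 [284.1 159.2]
 [254.2 117.1]]
```

The box fits at (538.6, 153.2) with yaw 13.5°, and its predicted knob matches the seen one to about 1 px. Since the tool always points down, the plan is:
1. Open the lid by following the knob's arc.
2. Pinch the red pack near one end so it swings upright, and stand it on the shelf.
3. Regrip it across its thickness and place it in the row.
4. Push the stop up with closed fingers.

First I work out the moves.

```bash
cat > go.py <<'E'
# usage: go.py X Y Z YAW : tool shift needed (cm, axes after the turn) from the measured pose; 'b' first: X Y in box frame
import sys,numpy as np
from workcell import telemetry
O=np.array([538.6,153.2]);A=np.radians(13.47);B=np.array([[np.cos(A),-np.sin(A)],[np.sin(A),np.cos(A)]])
a=sys.argv[1:]
box=a[0]=='b'; a=a[1:] if box else a
x,y,z,yaw=map(float,a); p=np.array([x,y])
if box:p=O+B@p
s=telemetry.state();e=s["ee_pos"];d=p-e[:2];w=np.radians(yaw)
dy=(yaw-s["ee_rot"][2]+180)%360-180
print("t",round(s["time_s"],2),"target",p.round(1),"now",e.round(1),s["ee_rot"].round(1),"box xy",(B.T@(e[:2]-O)).round(1),"q6",s["qpos"][5].round(1),"w",round(s["gripper_width"],1),"F",s["force"].round(1))
print("turn units %.2f  x %.2f y %.2f z %.2f cm"%(-dy/5,(d@[np.cos(w),np.sin(w)])/10,(d@[np.sin(w),-np.cos(w)])/10,-(z-e[2])/10))
E
python3 go.py b -76 0 150 193.47
python3 - <<'E'
import numpy as np
th=np.linspace(0,1.87,21)+np.arctan2(13,121);r=np.hypot(121,13)
x,z=-r*np.cos(th),r*np.sin(th)
print(np.c_[np.diff(x),np.diff(z)].round(1).tolist())
E
```

```text
t 0.15 target [464.7 135.5] now [128.7 560.1 235.3] [-179.9   -0.   167.1] box xy [-303.9  491.2] q6 -1.1 w 91.1 F [ 0.5  0.8 -1. ]
turn units -5.28  x -22.79 y -49.12 z 8.53 cm
[[1.7, 11.2], [2.8, 11.0], [3.8, 10.7], [4.8, 10.3], [5.7, 9.8], [6.6, 9.2], [7.5, 8.6], [8.2, 7.9], [8.9, 7.1], [9.5, 6.2], [10.1, 5.3], [10.5, 4.3], [10.9, 3.3], [11.1, 2.3], [11.3, 1.2], [11.4, 0.2], [11.3, -0.9], [11.2, -2.0], [11.0, -3.0], [10.6, -4.0]]
```

```bash
python3 -m inch '[{"yaw":-0.88},{"yaw":-0.88},{"yaw":-0.88},{"yaw":-0.88},{"yaw":-0.88},{"yaw":-0.88},{"x":-1.42,"y":-3.07},{"x":-1.42,"y":-3.07},{"x":-1.42,"y":-3.07},{"x":-1.42,"y":-3.07},{"x":-1.42,"y":-3.07},{"x":-1.42,"y":-3.07}]' 20 && python3 -m inch '[{"x":-1.42,"y":-3.07},{"x":-1.42,"y":-3.07},{"x":-1.42,"y":-3.07},{"x":-1.42,"y":-3.07},{"x":-1.42,"y":-3.07},{"x":-1.42,"y":-3.07},{"x":-1.42,"y":-3.07},{"x":-1.42,"y":-3.07},{"x":-1.42,"y":-3.07},{"x":-1.42,"y":-3.07},{},{}]'; python3 go.py b -76 0 150 193.47
python3 - <<'E'
from h import *
from workcell import cams
f=cams.grab_frame("wrist");np.savez("pics/wrist1.npz",**f)
m=mask(f,(18,110,90),(35,255,255));n,l,st,c=cv2.connectedComponentsWithStats(m)
for i in np.argsort(-st[1:,4])[:6]+1: print(st[i],c[i].round(1),plane(f,[c[i]],97.5,True).round(1))
print("knob pred px",proj(f,[464.7,135.5,97.5],True))
cv2.imwrite("pics/wrist1.png",f["pixels"][:,:,::-1])
E
```

```text
t 0.15 target [464.7 135.5] now [128.7 560.1 235.3] [-179.9   -0.   167.1] box xy [-303.9  491.2] q6 -1.1 w 91.1 F [ 0.5  0.8 -1. ]
turn units -5.28  x -22.79 y -49.12 z 8.53 cm
[ 236  279  212   30 2478] [342.7 296.5] [[286.5 637.5]]
[392 230  22  46 478] [404.5 252.6] [[248.8 720.3]]
[ 87 230  22  46 477] [ 95.6 252.5] [[167.2 362.2]]
[361 360  13  24 124] [369. 371.] [[449.8 671.2]]
[448 283   2   1   2] [448.5 283. ] [[321. 793.]]
[454 282   2   2   2] [454.5 282.5] [[324.5 804.1]]
knob pred px [[ 74.74979463 398.97047899]]invalid input
```

View pics/wrist1.png

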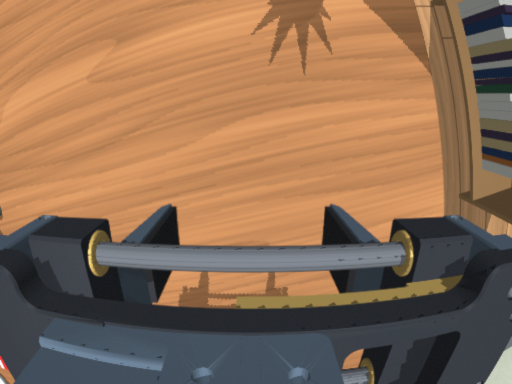

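The picture is unchanged because the move was refused. I'll test which row format it accepts.

```bash
python3 -m inch '[{"x":0,"y":0,"z":0,"yaw":-0.88}]'; python3 -m inch '[{"x":0,"y":0,"z":0,"yaw":-0.88,"gripper":1}]'; python3 -m inch '[{"x":0,"y":0,"z":0,"yaw":-0.88,"gripper":1}]' 20
```

```text
time_s: 0.28
ee_pos: [128.7, 560.3, 235.6]
ee_rot: [-180.0, -0.0, 171.5]
force: [-0.4, 0.7, -0.0]
gripper_width: 91.4
time_s: 0.37
ee_pos: [128.7, 560.3, 235.7]
ee_rot: [-180.0, -0.0, 176.1]
force: [0.2, -0.1, 0.0]
gripper_width: 91.0invalid input
```

```bash
python3 -m inch '[{"x":0,"y":0,"z":0,"yaw":-0.88,"gripper":1}]' 20.0; echo; python3 -m inch '[{"x":0,"y":0,"z":0,"yaw":-0.88}]' 20; echo; python3 -m inch '[{"x":0,"y":0,"z":0,"yaw":-0.88}]'; echo; python3 go.py b -76 0 150 193.47
```

```text
time_s: 0.45
ee_pos: [128.7, 560.3, 235.7]
ee_rot: [-180.0, -0.0, -179.5]
force: [0.9, -0.1, -0.3]
gripper_width: 91.5



t 0.45 target [464.7 135.5] now [128.7 560.3 235.7] [-180.    -0.  -179.5] box xy [-303.8  491.4] q6 -14.6 w 91.5 F [ 0.9 -0.1 -0.3]
turn units -2.60  x -22.78 y -49.14 z 8.57 cminvalid input
invalid input
```

Every row needs all five keys. Moving on.

```bash
python3 -m inch '[{"x":0,"y":0,"z":0,"yaw":-0.87,"gripper":1},{"x":0,"y":0,"z":0,"yaw":-0.87,"gripper":1},{"x":0,"y":0,"z":0,"yaw":-0.87,"gripper":1},{"x":-1.42,"y":-3.07,"z":0,"yaw":0,"gripper":1},{"x":-1.42,"y":-3.07,"z":0,"yaw":0,"gripper":1},{"x":-1.42,"y":-3.07,"z":0,"yaw":0,"gripper":1},{"x":-1.42,"y":-3.07,"z":0,"yaw":0,"gripper":1},{"x":-1.42,"y":-3.07,"z":0,"yaw":0,"gripper":1},{"x":-1.42,"y":-3.07,"z":0,"yaw":0,"gripper":1},{"x":-1.42,"y":-3.07,"z":0,"yaw":0,"gripper":1},{"x":-1.42,"y":-3.07,"z":0,"yaw":0,"gripper":1},{"x":-1.42,"y":-3.07,"z":0,"yaw":0,"gripper":1}]' 20 && python3 -m inch '[{"x":-1.42,"y":-3.07,"z":0,"yaw":0,"gripper":1},{"x":-1.42,"y":-3.07,"z":0,"yaw":0,"gripper":1},{"x":-1.42,"y":-3.07,"z":0,"yaw":0,"gripper":1},{"x":-1.42,"y":-3.07,"z":0,"yaw":0,"gripper":1},{"x":-1.42,"y":-3.07,"z":0,"yaw":0,"gripper":1},{"x":-1.42,"y":-3.07,"z":0,"yaw":0,"gripper":1},{"x":-1.42,"y":-3.07,"z":0,"yaw":0,"gripper":1},{"x":0,"y":0,"z":0,"yaw":0,"gripper":1},{"x":0,"y":0,"z":0,"yaw":0,"gripper":1}]'; echo; python3 go.py b -76 0 150 193.47
python3 - <<'E'
from h import *
from workcell import cams
f=cams.grab_frame("wrist");np.savez("pics/wrist1.npz",**f)
m=mask(f,(18,110,90),(35,255,255));n,l,st,c=cv2.connectedComponentsWithStats(m)
for i in np.argsort(-st[1:,4])[:6]+1: print(st[i],c[i].round(1),plane(f,[c[i]],97.5,True).round(1))
print("knob pred px",proj(f,[464.7,135.5,97.5],True))
cv2.imwrite("pics/wrist2.png",f["pixels"][:,:,::-1])
E
```

```text
time_s: 1.45
ee_pos: [317.3, 319.5, 236.0]
ee_rot: [180.0, 0.0, -166.7]
force: [0.3, 0.3, -0.5]
gripper_width: 91.1
time_s: 2.2
ee_pos: [463.5, 133.6, 235.6]
ee_rot: [180.0, -0.0, -166.9]
force: [-1.0, 0.8, 1.1]
gripper_width: 91.2

t 2.2 target [464.7 135.5] now [463.5 133.6 235.6] [ 180.    -0.  -166.9] box xy [-77.6  -1.6] q6 -88.4 w 91.2 F [-1.   0.8  1.1]
turn units -0.07  x -0.16 y 0.16 z 8.56 cm
[ 236  275  227   34 2651] [349.2 295.7] [[569.  280.9]]
[230 179  44  42 572] [251.8 199.1] [[476.7 138.3]]
[392 230  22  46 504] [404.2 252.6] [[501.1 330.5]]
[ 87 230  23  46 494] [ 96.4 252.5] [[584.3 -25.8]]
[360 359  14  25 156] [368.4 369.5] [[699.9 372. ]]
[201  94  16  15 152] [207.4 101.1] [[391.5  74.8]]
knob pred px [[251.76744597 187.27061141]]
```

View pics/wrist2.png

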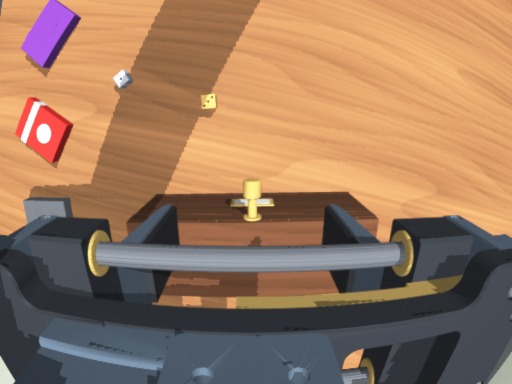

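The wrist view shows the knob grip at (252,188), matching the prediction of (251.8,187.3), and the box edge is level in the image. I'll descend and grip.

```bash
python3 -m inch '[{"x":-0.16,"y":0.16,"z":2.7,"yaw":-0.07,"gripper":1},{"x":0,"y":0,"z":2.7,"yaw":0,"gripper":1},{"x":0,"y":0,"z":2.7,"yaw":0,"gripper":1},{"x":0,"y":0,"z":2.7,"yaw":0,"gripper":0.3},{"x":0,"y":0,"z":2.7,"yaw":0,"gripper":-0.2},{"x":0,"y":0,"z":0,"yaw":0,"gripper":-1},{"x":0,"y":0,"z":0,"yaw":0,"gripper":-1},{"x":0,"y":0,"z":0,"yaw":0,"gripper":-1},{"x":0,"y":0,"z":0,"yaw":0,"gripper":-1},{"x":0,"y":0,"z":0,"yaw":0,"gripper":-1},{"x":0,"y":0,"z":0,"yaw":0,"gripper":-1}]' 20;python3 go.py b -76 0 100.5 193.47
```

```text
time_s: 3.17
ee_pos: [464.8, 137.0, 102.2]
ee_rot: [180.0, 0.2, -166.3]
force: [-0.2, -0.8, -0.5]
gripper_width: 40.6
t 3.17 target [464.7 135.5] now [464.8 137.  102.2] [ 180.     0.2 -166.3] box xy [-75.5   1.4] q6 -88.6 w 40.6 F [-0.2 -0.8 -0.5]
turn units 0.04  x 0.05 y -0.14 z 0.17 cm
```

```bash
python3 -m inch '[{"x":0,"y":-0.1,"z":0.1,"yaw":0,"gripper":-1},{"x":0,"y":0,"z":0,"yaw":0,"gripper":-1},{"x":0,"y":0,"z":0,"yaw":0,"gripper":-1},{"x":0,"y":0,"z":0,"yaw":0,"gripper":-1},{"x":0,"y":0,"z":0,"yaw":0,"gripper":-1},{"x":0,"y":0,"z":0,"yaw":0,"gripper":-1}]' 20;python3 go.py b -76 0 100.5 193.47
```

```text
time_s: 3.67
ee_pos: [464.5, 135.3, 100.0]
ee_rot: [-180.0, 0.0, -166.3]
force: [-0.2, -3.1, 0.9]
gripper_width: 17.4
t 3.67 target [464.7 135.5] now [464.5 135.3 100. ] [-180.     0.  -166.3] box xy [-76.3  -0.1] q6 -88.7 w 17.4 F [-0.2 -3.1  0.9]
turn units 0.04  x -0.03 y 0.01 z -0.05 cm
```

Gripped at 17.4 mm. Swing the lid.

```bash
python3 -m inch '[{"x":-0.17,"y":0,"z":-1.12,"yaw":0,"gripper":-1},{"x":-0.28,"y":0,"z":-1.10,"yaw":0,"gripper":-1},{"x":-0.38,"y":0,"z":-1.07,"yaw":0,"gripper":-1},{"x":-0.48,"y":0,"z":-1.03,"yaw":0,"gripper":-1},{"x":-0.57,"y":0,"z":-0.98,"yaw":0,"gripper":-1},{"x":-0.66,"y":0,"z":-0.92,"yaw":0,"gripper":-1},{"x":-0.75,"y":0,"z":-0.86,"yaw":0,"gripper":-1},{"x":-0.82,"y":0,"z":-0.79,"yaw":0,"gripper":-1},{"x":-0.89,"y":0,"z":-0.71,"yaw":0,"gripper":-1},{"x":-0.95,"y":0,"z":-0.62,"yaw":0,"gripper":-1}]' 20
```

```text
time_s: 4.5
ee_pos: [521.3, 149.4, 191.8]
ee_rot: [-180.0, -0.2, -166.3]
force: [-0.6, -2.4, -0.8]
gripper_width: 17.5
```

```bash
python3 -m inch '[{"x":-1.01,"y":0,"z":-0.53,"yaw":0,"gripper":-1},{"x":-1.05,"y":0,"z":-0.43,"yaw":0,"gripper":-1},{"x":-1.09,"y":0,"z":-0.33,"yaw":0,"gripper":-1},{"x":-1.11,"y":0,"z":-0.23,"yaw":0,"gripper":-1},{"x":-1.13,"y":0,"z":-0.12,"yaw":0,"gripper":-1},{"x":-1.14,"y":0,"z":-0.02,"yaw":0,"gripper":-1},{"x":-1.13,"y":0,"z":0.09,"yaw":0,"gripper":-1},{"x":-1.12,"y":0,"z":0.2,"yaw":0,"gripper":-1},{"x":-1.1,"y":0,"z":0.3,"yaw":0,"gripper":-1},{"x":-1.06,"y":0,"z":0.4,"yaw":0,"gripper":-1}]' 20; python3 go.py b 93 0 199.5 193.47
python3 - <<'E'
from h import *
from workcell import cams
f=cams.grab_frame("top");np.savez("pics/top2.npz",**f)
a=cv2.resize(f["pixels"][110:215,105:245,::-1],None,fx=5,fy=5,interpolation=cv2.INTER_CUBIC)
cv2.imwrite("pics/top2.png",a)
E
```

```text
time_s: 5.33
ee_pos: [629.7, 176.3, 199.2]
ee_rot: [179.9, 0.1, -166.3]
force: [0.3, 1.1, 3.9]
gripper_width: 17.1
t 5.33 target [629.  174.9] now [629.7 176.3 199.2] [ 1.799e+02  1.000e-01 -1.663e+02] box xy [94.   1.2] q6 -89.1 w 17.1 F [0.3 1.1 3.9]
turn units 0.04  x 0.10 y -0.12 z -0.03 cm
```

View pics/top2.png

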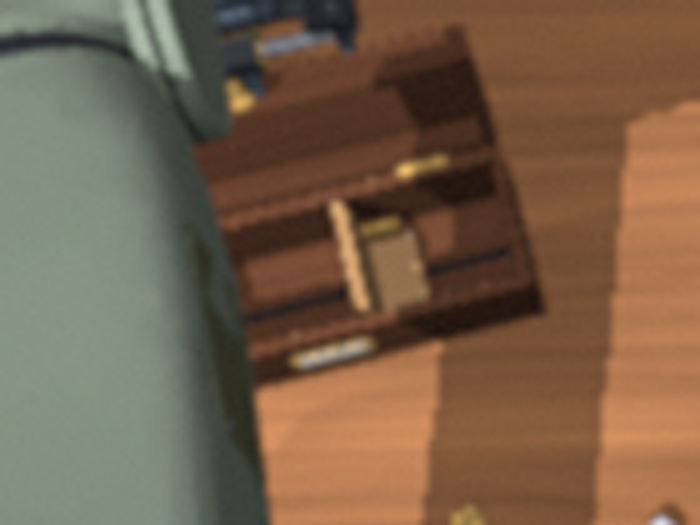

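The lid is up and held near 1.87 rad. The crop shows the oak stop plate from (337,202) to (365,308) with its foot to the right, so the row is on the left as expected. I'll release, retreat and go to the red pack.

```bash
python3 -m inch '[{"x":0,"y":0,"z":0,"yaw":0,"gripper":0.2},{"x":0,"y":0,"z":0,"yaw":0,"gripper":0.2},{"x":0,"y":0,"z":0,"yaw":0,"gripper":0.2},{"x":0,"y":0,"z":0,"yaw":0,"gripper":0.2},{"x":0,"y":0,"z":0,"yaw":0,"gripper":0.2},{"x":0,"y":0,"z":-2,"yaw":0,"gripper":0.6},{"x":0,"y":0,"z":-3,"yaw":0,"gripper":0.6},{"x":0,"y":0,"z":-2,"yaw":0,"gripper":0.6}]' 20; python3 go.py 467 -183.5 250 193.47
python3 - <<'E'
from h import *
t=load("top0")
m=mask(t,(90,0,60),(180,90,200),(250,128,290,162));h=hull(m);print(h.min(0),h.max(0),rect(t,h,20))
m=mask(t,(120,80,50),(155,255,255),(262,208,305,256));h=hull(m);print(h.min(0),h.max(0),rect(t,h,20))
E
```

```text
time_s: 6.05
ee_pos: [628.5, 175.6, 270.5]
ee_rot: [180.0, 0.1, -166.3]
force: [0.7, 0.2, 0.3]
gripper_width: 67.4
t 6.05 target [ 467.  -183.5] now [628.5 175.6 270.5] [ 1.800e+02  1.000e-01 -1.663e+02] box xy [92.6  0.8] q6 -89.1 w 67.4 F [0.7 0.2 0.3]
turn units 0.04  x 24.07 y -31.16 z 2.05 cm
[254 134] [284 158] ((605.6917114257812, -162.92349243164062), (65.35165405273438, 89.4205093383789), 13.105402946472168)
[270 217] [299 251] ((321.9075012207031, -202.97665405273438), (64.78699493408203, 91.05510711669922), 63.092525482177734)
```

```bash
python3 -m inch '[{"x":2.19,"y":-2.83,"z":0,"yaw":0,"gripper":1},{"x":2.19,"y":-2.83,"z":0,"yaw":0,"gripper":1},{"x":2.19,"y":-2.83,"z":0,"yaw":0,"gripper":1},{"x":2.19,"y":-2.83,"z":0,"yaw":0,"gripper":1},{"x":2.19,"y":-2.83,"z":0,"yaw":0,"gripper":1},{"x":2.19,"y":-2.83,"z":0,"yaw":0,"gripper":1},{"x":2.19,"y":-2.83,"z":0,"yaw":0,"gripper":1},{"x":2.19,"y":-2.83,"z":0,"yaw":0,"gripper":1},{"x":2.19,"y":-2.83,"z":0,"yaw":0,"gripper":1},{"x":2.19,"y":-2.83,"z":0,"yaw":0,"gripper":1},{"x":2.19,"y":-2.83,"z":0,"yaw":0,"gripper":1},{"x":0,"y":0,"z":2,"yaw":1,"gripper":1}]'
python3 -m inch '[{"x":0,"y":0,"z":0,"yaw":1,"gripper":1},{"x":0,"y":0,"z":0,"yaw":1,"gripper":1},{"x":0,"y":0,"z":0,"yaw":1,"gripper":1},{"x":0,"y":0,"z":0,"yaw":1,"gripper":1},{"x":0,"y":0,"z":0,"yaw":1,"gripper":1},{"x":0,"y":0,"z":0,"yaw":1,"gripper":1},{"x":0,"y":0,"z":0,"yaw":1,"gripper":1},{"x":0,"y":0,"z":0,"yaw":1,"gripper":1},{"x":0,"y":0,"z":0,"yaw":1,"gripper":1},{"x":0,"y":0,"z":0,"yaw":1,"gripper":1},{"x":0,"y":0,"z":0,"yaw":1,"gripper":1},{"x":0,"y":0,"z":0,"yaw":1,"gripper":1}]'
python3 -m inch '[{"x":0,"y":0,"z":0,"yaw":1,"gripper":1},{"x":0,"y":0,"z":0,"yaw":1,"gripper":1},{"x":0,"y":0,"z":0,"yaw":1,"gripper":1},{"x":0,"y":0,"z":0,"yaw":1,"gripper":1},{"x":0,"y":0,"z":0,"yaw":1,"gripper":1},{"x":0,"y":0,"z":0,"yaw":1,"gripper":1},{"x":0,"y":0,"z":0,"yaw":1,"gripper":1},{"x":0,"y":0,"z":0,"yaw":1,"gripper":1},{"x":0,"y":0,"z":0,"yaw":1,"gripper":1},{"x":0,"y":0,"z":0,"yaw":1,"gripper":1},{"x":0,"y":0,"z":0,"yaw":1,"gripper":1},{"x":0,"y":0,"z":0,"yaw":0.8,"gripper":1}]'
python3 - <<'E'
from h import *
from workcell import cams
for n in("top","wrist","side"):
    f=cams.grab_frame(n);np.savez(f"pics/{n}3.npz",**f);cv2.imwrite(f"pics/{n}3.png",f["pixels"][:,:,::-1])
f=load("wrist3")
m=mask(f,(0,140,70),(8,255,255))|mask(f,(172,140,70),(180,255,255))
n,l,st,c=cv2.connectedComponentsWithStats(m)
for i in np.argsort(-st[1:,4])[:4]+1: print(st[i],c[i].round(1))
print("pred centre px",proj(f,[467,-183.5,20],True))
t=load("top3")
# lid check: far corners at z for angle 1.9
O=np.array([538.6,153.2]);A=np.radians(13.47);B=np.array([[np.cos(A),-np.sin(A)],[np.sin(A),np.cos(A)]])
a=1.9
for q in((0,13+0),):
    pass
for ang in(1.75,1.82,1.9):
  k=np.arctan2(13,121)+ang;r=121.7
  P=[*(O+B@[45-r*np.cos(k),0]),84.5+r*np.sin(k)]
  print(ang,"knob px top",proj(t,P),"side",proj(load("side3"),P))
for n,roi in(("top3",(130,90,200,170)),("side3",(270,60,330,150))):
    m=mask(load(n),(18,110,90),(35,255,255),roi);N,l,st,c=cv2.connectedComponentsWithStats(m)
    print(n,[(st[i].tolist(),c[i].round(1).tolist()) for i in range(1,N) if st[i,4]>5])
E
python3 go.py 467 -183.5 250 69.56
```

```text
time_s: 7.05
ee_pos: [467.3, -189.4, 252.0]
ee_rot: [-179.6, 0.3, -171.7]
force: [1.9, -0.2, 0.9]
gripper_width: 91.0
time_s: 8.05
ee_pos: [467.5, -183.7, 248.7]
ee_rot: [180.0, -0.0, 128.4]
force: [-0.1, -0.3, 0.7]
gripper_width: 91.4
time_s: 9.05
ee_pos: [467.6, -183.7, 248.7]
ee_rot: [-180.0, -0.0, 69.4]
force: [0.4, 0.2, 0.4]
gripper_width: 91.1
[ 226  134   51   47 1925] [251.5 156.3]
[227 191  49  12 537] [251.5 196.9]
pred centre px [[249.58948244 168.76943495]]
1.75 knob px top [[150.16713024 126.06341494]] side [[309.75196317 101.20563334]]
1.82 knob px top [[149.81229899 123.69511729]] side [[312.29989305 101.74490564]]
1.9 knob px top [[149.49396364 121.1818317 ]] side [[315.09002239 102.59280622]]
top3 [([145, 118, 11, 13, 77], [149.8, 123.8]), ([184, 141, 11, 4, 26], [189.1, 142.6]), ([177, 153, 7, 4, 20], [180.4, 155.0]), ([130, 155, 10, 5, 26], [134.6, 156.8]), ([138, 162, 3, 8, 17], [138.9, 165.5])]
side3 [([314, 100, 4, 4, 14], [315.4, 101.7]), ([289, 111, 4, 2, 6], [290.5, 111.7]), ([283, 125, 5, 4, 10], [285.4, 126.6]), ([270, 131, 10, 4, 31], [273.7, 132.5]), ([270, 138, 13, 12, 73], [274.5, 143.2])]
t 9.2 target [ 467.  -183.5] now [ 467.6 -183.7  248.7] [-180.    -0.    69.8] box xy [-147.5 -311.1] q6 -2.5 w 91.1 F [ 0.1  0.1 -0. ]
turn units 0.04  x -0.00 y -0.07 z -0.13 cm
```

View pics/wrist3.png

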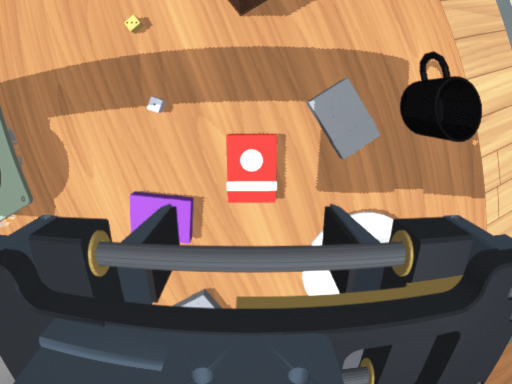

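The pack is square in the wrist view, with its red outline at u 226–277, v 134–203 (so the yaw is right). The knob in the side view is at (315.4,101.7), which matches the lid at 1.9 rad. Next I locate the pack ends from here.

```bash
python3 - <<'E'
from h import *
f=load("wrist3")
c=[[226,134],[277,134],[277,203],[226,203]]
for z in(20,): 
    P=plane(f,c,z,True);print(P.round(1),"centre",P.mean(0),"sizes",np.linalg.norm(P[0]-P[1]),np.linalg.norm(P[1]-P[2]))
    e=P[1]-P[2]+P[0]-P[3];print("long yaw",np.degrees(np.arctan2(e[1],e[0])),"x end",(P[0]+P[1])/2)
R,C=cam(f);print(C)
E
```

```text
[[ 454.9 -130.8]
 [ 515.4 -153.5]
 [ 484.9 -239.6]
 [ 421.3 -215.7]] centre [ 469.11872356 -184.92113652] sizes 64.62616900312261 91.33850886203663
long yaw 69.43739017250955 x end [ 485.15300104 -142.17795971]
[ 493.07139952 -116.91830297  397.10385661]
```

```bash
python3 -m inch '[{"x":2.5,"y":0.05,"z":2.2,"yaw":0.03,"gripper":1},{"x":2.57,"y":0,"z":2.2,"yaw":0,"gripper":1},{"x":0,"y":0,"z":3.5,"yaw":0,"gripper":1},{"x":0,"y":0,"z":3.5,"yaw":0,"gripper":1},{"x":0,"y":0,"z":3.5,"yaw":0,"gripper":1},{"x":0,"y":0,"z":3.5,"yaw":0,"gripper":1},{"x":0,"y":0,"z":3.4,"yaw":0,"gripper":0.7},{"x":0,"y":0,"z":0,"yaw":0,"gripper":-1},{"x":0,"y":0,"z":0,"yaw":0,"gripper":-1},{"x":0,"y":0,"z":0,"yaw":0,"gripper":-1},{"x":0,"y":0,"z":0,"yaw":0,"gripper":-1},{"x":0,"y":0,"z":0,"yaw":0,"gripper":-1}]' 3; python3 go.py 485.8 -136.4 30 69.56
```

```text
time_s: 10.2
ee_pos: [487.6, -136.9, 32.7]
ee_rot: [179.7, -0.0, 69.5]
force: [-0.2, -0.3, 0.3]
gripper_width: 64.0
t 10.2 target [ 485.8 -136.4] now [ 487.6 -136.9   32.7] [179.7  -0.   69.5] box xy [-117.2 -270.3] q6 3.5 w 64.0 F [-0.2 -0.3  0.3]
turn units -0.01  x -0.01 y -0.18 z 0.27 cm
```

```bash
python3 -m inch '[{"x":0,"y":0,"z":-0.6,"yaw":0,"gripper":-1},{"x":0,"y":0,"z":-1,"yaw":0,"gripper":-1},{"x":0,"y":0,"z":-1,"yaw":0,"gripper":-1},{"x":0,"y":0,"z":-1,"yaw":0,"gripper":-1},{"x":0,"y":0,"z":-1,"yaw":0,"gripper":-1},{"x":0,"y":0,"z":-1,"yaw":0,"gripper":-1},{"x":0,"y":0,"z":-1,"yaw":0,"gripper":-1},{"x":0,"y":0,"z":-1,"yaw":0,"gripper":-1},{"x":0,"y":0,"z":-1,"yaw":0,"gripper":-1},{"x":0,"y":0,"z":-1,"yaw":0,"gripper":-1},{"x":0,"y":0,"z":-1,"yaw":0,"gripper":-1},{"x":0,"y":0,"z":0,"yaw":0,"gripper":-1}]' 3; python3 - <<'E'
from h import *
from workcell import cams
o=[]
for n,(a,b,c,d) in(("top",(230,150,330,250)),("side",(220,170,320,270)),("wrist",(130,100,380,300))):
    f=cams.grab_frame(n);np.savez(f"pics/{n}4.npz",**f)
    o.append(cv2.resize(f["pixels"][b:d,a:c,::-1],(260 if n!="wrist" else 280,260 if n!="wrist" else 260)))
cv2.imwrite("pics/m4.png",np.hstack(o))
E
```

```text
time_s: 11.2
ee_pos: [487.3, -136.8, 138.8]
ee_rot: [179.8, -0.0, 69.5]
force: [0.5, -0.0, -1.2]
gripper_width: 64.0
```

View pics/m4.png

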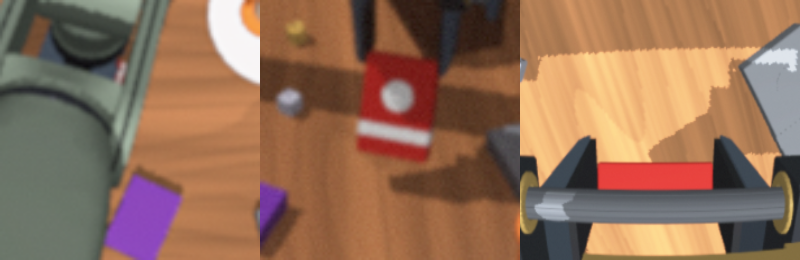

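The side crop shows the red pack hanging below the fingers with its broad face toward the camera, so it swung down. The wrist crop shows the red strip below the jaws. I'll quantify the tilt from the two masks.

```bash
cat > tilt.py <<'E'
import sys
from h import *
def run(tag,tcp,yaw,piv_x,piv_z,d=4.5):
    w,s=load("wrist"+tag),load("side"+tag)
    def red(f,roi):
        m=mask(f,(0,130,60),(8,255,255),roi)|mask(f,(172,130,60),(180,255,255),roi)
        n,l,st,c=cv2.connectedComponentsWithStats(m); h=hull(np.isin(l,[i for i in range(1,n) if st[i,4]>30]));return h
    hw,hs=red(w,(150,60,350,260)),red(s,(200,120,340,300))
    print("wrist box",hw.min(0),hw.max(0)); print("side hull",cv2.boxPoints(cv2.minAreaRect(hs.astype(np.float32))).round(1).tolist(),hs.min(0),hs.max(0))
    y=np.radians(yaw);X=np.array([np.cos(y),np.sin(y),0]);Y=np.array([np.sin(y),-np.cos(y),0]);Z=np.array([0,0,1.])
    for t in(-20,-10,-5,0,5,10,20,40):
        a=np.radians(t);l=np.sin(a)*(-X)-np.cos(a)*Z; n=np.cos(a)*X-np.sin(a)*Z
        P=np.array(tcp)+X*piv_x+Z*piv_z
        V=np.array([P+l*q+n*r+Y*e for q in(-d,90-d) for r in(-10,10) for e in(-32,32)])
        pw,ps=proj(w,V,True),proj(s,V)
        print(t,"wrist v/u min",pw.min(0).round(0),"max",pw.max(0).round(0),"side",ps.min(0).round(1),ps.max(0).round(1),"hanging z min",V[:,2].min().round(1))
E
python3 -c "
from tilt import run
run('4',[487.3,-136.8,138.8],69.5,-11.5,-17)"
```

```text
wrist box [199 224] [302 245]
side hull [[255.10000610351562, 229.3000030517578], [260.20001220703125, 188.0], [290.6000061035156, 191.8000030517578], [285.5, 233.10000610351562]] [257 189] [289 232]
-20 wrist v/u min [197. 167.] max [306. 268.] side [259.8 185.5] [290.6 217.9] hanging z min 38.0
-10 wrist v/u min [197. 182.] max [306. 269.] side [259.8 185.7] [289.4 222.4] hanging z min 35.9
-5 wrist v/u min [197. 190.] max [306. 269.] side [259.8 185.9] [289.4 224.5] hanging z min 35.8
0 wrist v/u min [198. 198.] max [306. 269.] side [259.9 186.1] [289.4 226.3] hanging z min 36.3
5 wrist v/u min [198. 206.] max [305. 269.] side [259.  186.3] [289.5 227.9] hanging z min 35.8
10 wrist v/u min [198. 214.] max [305. 269.] side [258.1 186.6] [289.5 229.3] hanging z min 35.9
20 wrist v/u min [198. 230.] max [305. 269.] side [256.4 187.2] [289.5 231.4] hanging z min 38.0
40 wrist v/u min [198. 234.] max [305. 285.] side [253.4 187.8] [289.4 232.3] hanging z min 49.9
```

The tilt measures about 16–20° from upright, far end toward −x. I'll lower the foot to the shelf, then walk the top over it to stand the pack up.

```bash
python3 -m inch '[{"x":0,"y":0,"z":1.2,"yaw":0,"gripper":-1},{"x":0,"y":0,"z":1.2,"yaw":0,"gripper":-1},{"x":0,"y":0,"z":0.8,"yaw":0,"gripper":-1},{"x":0,"y":0,"z":0.3,"yaw":0,"gripper":-1},{"x":0,"y":0,"z":0.15,"yaw":0,"gripper":-1},{"x":-0.3,"y":0,"z":0.05,"yaw":0,"gripper":-1},{"x":-0.4,"y":0,"z":0,"yaw":0,"gripper":-1},{"x":-0.4,"y":0,"z":0,"yaw":0,"gripper":-1},{"x":-0.4,"y":0,"z":0,"yaw":0,"gripper":-1},{"x":-0.4,"y":0,"z":0,"yaw":0,"gripper":-1},{"x":-0.4,"y":0,"z":0,"yaw":0,"gripper":-1},{"x":0,"y":0,"z":0,"yaw":0,"gripper":-1}]' 3; python3 - <<'E'
from h import *
from workcell import cams,telemetry
for n in("side","wrist"):
    np.savez(f"pics/{n}5.npz",**cams.grab_frame(n))
e=telemetry.state();print(e["ee_pos"],e["force"])
from tilt import run
run('5',e["ee_pos"],69.5,-11.5,-17)
E
```

```text
time_s: 12.35
ee_pos: [477.7, -158.9, 99.7]
ee_rot: [180.0, 0.0, 69.5]
force: [-1.6, 0.7, 3.7]
gripper_width: 64.0
[ 478.02645633 -158.41270206   99.70292647] [-0.65049636  0.85652162  3.33503114]
wrist box [196 205] [305 245]
side hull [[252.60000610351562, 241.60000610351562], [257.70001220703125, 202.60000610351562], [287.6000061035156, 206.5], [282.5, 245.5]] [256 203] [286 245]
-20 wrist v/u min [196. 167.] max [304. 266.] side [256.4 204.9] [287.3 236.2] hanging z min -1.1
-10 wrist v/u min [196. 181.] max [304. 267.] side [256.5 205.1] [286.  240.9] hanging z min -3.2
-5 wrist v/u min [196. 189.] max [304. 268.] side [256.5 205.3] [285.9 243.1] hanging z min -3.3
0 wrist v/u min [196. 197.] max [303. 268.] side [256.5 205.4] [286. 245.] hanging z min -2.8
5 wrist v/u min [196. 205.] max [303. 268.] side [255.8 205.6] [286.  246.7] hanging z min -3.3
10 wrist v/u min [197. 213.] max [303. 268.] side [254.9 205.9] [286.  248.3] hanging z min -3.2
20 wrist v/u min [197. 229.] max [302. 267.] side [253.2 206.4] [286.  250.6] hanging z min -1.1
40 wrist v/u min [196. 233.] max [303. 283.] side [250.  207.4] [285.9 252.2] hanging z min 10.8
```

```bash
python3 -m inch '[{"x":-0.3,"y":0,"z":-0.05,"yaw":0,"gripper":-1},{"x":-0.2,"y":0,"z":-0.05,"yaw":0,"gripper":-1},{"x":0,"y":0,"z":0,"yaw":0,"gripper":-1},{"x":0,"y":0,"z":0,"yaw":0,"gripper":0.6},{"x":0,"y":0,"z":0,"yaw":0,"gripper":0.7},{"x":0,"y":0,"z":0,"yaw":0,"gripper":1},{"x":0,"y":0,"z":0,"yaw":0,"gripper":1},{"x":0,"y":0,"z":0,"yaw":0,"gripper":1},{"x":0,"y":0,"z":-1,"yaw":0,"gripper":1},{"x":0,"y":0,"z":-3,"yaw":0,"gripper":1},{"x":0,"y":0,"z":-3,"yaw":0,"gripper":1},{"x":0,"y":0,"z":0,"yaw":0,"gripper":1}]' 3; python3 - <<'E'
from h import *
from workcell import cams,telemetry
for n in("side","wrist","top"):
    np.savez(f"pics/{n}6.npz",**cams.grab_frame(n))
e=telemetry.state();p=e["ee_pos"];print(p,e["force"],e["ee_rot"])
from tilt import run
y=np.radians(69.5);C=np.array([472.2,-173.9])
run('6',[*C,90],69.5,0,-4.5)
o=[load("wrist6")["pixels"][100:300,130:380,::-1],cv2.resize(load("side6")["pixels"][170:270,220:320,::-1],(200,200)),cv2.resize(load("top6")["pixels"][150:250,230:330,::-1],(200,200))]
cv2.imwrite("pics/m6.png",np.hstack(o))
E
```

```text
time_s: 13.45
ee_pos: [479.7, -163.9, 176.7]
ee_rot: [179.3, -0.0, 69.5]
force: [1.3, -0.2, -0.4]
gripper_width: 91.3
[ 476.16681534 -162.6384713   171.12528822] [ 0.34826639  0.54490981 -1.00717253] [ 1.79956186e+02 -6.41666367e-03  6.95137146e+01]
wrist box [208 185] [284 233]
side hull [[252.60000610351562, 245.89999389648438], [254.1999969482422, 208.6999969482422], [284.3999938964844, 210.0], [282.79998779296875, 247.1999969482422]] [254 209] [284 247]
-20 wrist v/u min [207. 155.] max [286. 226.] side [255.8 205.2] [286.9 236.7] hanging z min 1.7
-10 wrist v/u min [207. 167.] max [285. 226.] side [255.8 205.4] [285.5 241.5] hanging z min -0.4
-5 wrist v/u min [208. 173.] max [285. 226.] side [255.8 205.6] [285.5 243.6] hanging z min -0.5
0 wrist v/u min [208. 180.] max [285. 226.] side [255.9 205.8] [285.5 245.6] hanging z min 0.0
5 wrist v/u min [208. 186.] max [285. 226.] side [255.2 206. ] [285.5 247.3] hanging z min -0.5
10 wrist v/u min [208. 192.] max [285. 226.] side [254.3 206.2] [285.5 248.9] hanging z min -0.4
20 wrist v/u min [208. 201.] max [285. 225.] side [252.5 206.8] [285.5 251.3] hanging z min 1.7
40 wrist v/u min [208. 201.] max [285. 249.] side [249.3 207.8] [285.4 252.9] hanging z min 13.6
```

View pics/m6.png

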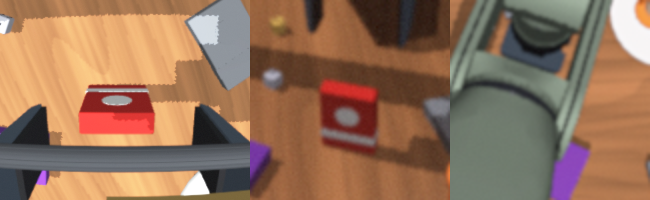

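The pack stands upright. In the wrist crop the bright top end spans about (79–154, 107–133), and the side crop agrees. I'll locate the top face on the plane z = 90.

```bash
python3 - <<'E'
from h import *
f=load("wrist6")
hsv=cv2.cvtColor(f["pixels"],cv2.COLOR_RGB2HSV)
print(hsv[180:238:3,245,2].tolist())
m=mask(f,(0,130,170),(10,255,255),(200,180,290,240))|mask(f,(172,130,170),(180,255,255),(200,180,290,240))
h=hull(m);print(h.min(0),h.max(0),rect(f,h,90,True))
s=load("side6");P=plane(s,[[284.4,210],[254.2,208.7]],90);print("side top back corners",P)
E
python3 go.py 470 -179 171 159.5
```

```text
[241, 242, 133, 159, 145, 148, 166, 164, 177, 133, 135, 206, 223, 241, 255, 255, 255, 255, 250, 250]
[208 184] [284 234] ((473.72784423828125, -169.21788024902344), (43.82160568237305, 64.25729370117188), 69.4412612915039)
side top back corners [[ 503.50212255 -173.2652026 ]
 [ 435.50415081 -163.33962314]]
t 13.6 target [ 470. -179.] now [ 476.2 -162.6  171.1] [180.   -0.   69.5] box xy [-134.3 -292.6] q6 0.3 w 91.1 F [ 0.3  0.5 -1. ]
turn units -18.00  x 0.00 y -1.75 z 0.01 cm
```

```bash
python3 - <<'E'
from h import *
f=load("wrist6")
for v in(190,205):
    m=mask(f,(0,130,v),(10,255,255),(200,203,290,240));h=hull(m);print(h.min(0),h.max(0),rect(f,h,90,True))
E
```

```text
[208 203] [284 234] ((470.90234375, -176.74864196777344), (27.742799758911133, 64.2560043334961), 69.44934844970703)
[208 205] [284 234] ((470.598876953125, -177.56060791015625), (26.00122833251953, 64.25729370117188), 69.4412612915039)
```

```bash
python3 -m inch '[{"x":0,"y":0,"z":0,"yaw":-1,"gripper":1},{"x":0,"y":0,"z":0,"yaw":-1,"gripper":1},{"x":0,"y":0,"z":0,"yaw":-1,"gripper":1},{"x":0,"y":0,"z":0,"yaw":-1,"gripper":1},{"x":0,"y":0,"z":0,"yaw":-1,"gripper":1},{"x":0,"y":0,"z":0,"yaw":-1,"gripper":1},{"x":0,"y":0,"z":0,"yaw":-1,"gripper":1},{"x":0,"y":0,"z":0,"yaw":-1,"gripper":1},{"x":0,"y":0,"z":0,"yaw":-1,"gripper":1},{"x":0,"y":0,"z":0,"yaw":-1,"gripper":1},{"x":0,"y":0,"z":0,"yaw":-1,"gripper":1},{"x":0,"y":0,"z":0,"yaw":-1,"gripper":1}]'
python3 -m inch '[{"x":0,"y":0,"z":0,"yaw":-1,"gripper":1},{"x":0,"y":0,"z":0,"yaw":-1,"gripper":1},{"x":0,"y":0,"z":0,"yaw":-1,"gripper":1},{"x":0,"y":0,"z":0,"yaw":-1,"gripper":1},{"x":0,"y":0,"z":0,"yaw":-1,"gripper":1},{"x":0,"y":0,"z":0,"yaw":-1,"gripper":0.6},{"x":0,"y":-1.9,"z":0,"yaw":0,"gripper":0.4},{"x":0,"y":0,"z":0,"yaw":0,"gripper":0.2},{"x":0,"y":0,"z":0,"yaw":0,"gripper":0.2}]'; python3 go.py 469.5 -180.4 65 159.5
python3 - <<'E'
from h import *
from workcell import cams
f=cams.grab_frame("wrist");np.savez("pics/wrist7.npz",**f)
for v in(150,190,205):
    m=mask(f,(0,130,v),(10,255,255),(200,140,300,260));h=hull(m);print(h.min(0),h.max(0),rect(f,h,90,True))
print(proj(f,[469.5,-180.4,90],True))
E
```

```text
time_s: 14.6
ee_pos: [475.3, -162.4, 169.3]
ee_rot: [-179.9, -0.2, 129.8]
force: [1.2, -1.2, -0.2]
gripper_width: 91.3
time_s: 15.35
ee_pos: [468.9, -180.4, 169.6]
ee_rot: [180.0, -0.1, 159.4]
force: [-0.3, 0.4, -0.7]
gripper_width: 67.4
t 15.35 target [ 469.5 -180.4] now [ 468.9 -180.4  169.6] [ 1.800e+02 -1.000e-01  1.594e+02] box xy [-145.5 -308.2] q6 -91.8 w 67.4 F [-0.3  0.4 -0.7]
turn units -0.02  x -0.06 y 0.02 z 10.46 cm
[241 151] [266 240] ((465.1904602050781, -176.22198486328125), (20.28396987915039, 74.6374282836914), 70.269775390625)
[241 151] [266 240] ((465.1904602050781, -176.22198486328125), (20.28396987915039, 74.6374282836914), 70.269775390625)
[241 151] [266 240] ((465.1904602050781, -176.22198486328125), (20.28396987915039, 74.6374282836914), 70.269775390625)
[[250.36367736 203.99832028]]
```

```bash
python3 -m inch '[{"x":0,"y":0.25,"z":1.4,"yaw":0,"gripper":0.2},{"x":0,"y":0,"z":3,"yaw":0,"gripper":0.2},{"x":0,"y":0,"z":3,"yaw":0,"gripper":0.2},{"x":0,"y":0,"z":3,"yaw":0,"gripper":0.2},{"x":0,"y":0,"z":0,"yaw":0,"gripper":-1},{"x":0,"y":0,"z":0,"yaw":0,"gripper":-1},{"x":0,"y":0,"z":0,"yaw":0,"gripper":-1},{"x":0,"y":0,"z":0,"yaw":0,"gripper":-1},{"x":0,"y":0,"z":0,"yaw":0,"gripper":-1},{"x":0,"y":0,"z":0,"yaw":0,"gripper":-1},{"x":0,"y":0,"z":0,"yaw":0,"gripper":-1},{"x":0,"y":0,"z":0,"yaw":0,"gripper":-1}]' 12; python3 go.py 469.5 -180.4 65 159.5
```

```text
time_s: 16.4
ee_pos: [471.5, -178.5, 68.1]
ee_rot: [180.0, 0.2, 159.5]
force: [-0.7, 0.9, 6.2]
gripper_width: 19.8
t 16.4 target [ 469.5 -180.4] now [ 471.5 -178.5   68.1] [180.    0.2 159.5] box xy [-142.5 -306.9] q6 -91.6 w 19.8 F [-0.7  0.9  6.2]
turn units 0.00  x 0.12 y -0.25 z 0.31 cm
```

```bash
python3 -m inch '[{"x":0,"y":0,"z":0,"yaw":0,"gripper":-1},{"x":0,"y":0,"z":-0.5,"yaw":0,"gripper":-1},{"x":0,"y":0,"z":-1.5,"yaw":0,"gripper":-1},{"x":0,"y":0,"z":-3.5,"yaw":0,"gripper":-1},{"x":0,"y":0,"z":-3.5,"yaw":0,"gripper":-1},{"x":0,"y":0,"z":-3.5,"yaw":0,"gripper":-1},{"x":0,"y":0,"z":-1,"yaw":0,"gripper":-1},{"x":0,"y":0,"z":0,"yaw":0,"gripper":-1},{"x":0,"y":0,"z":0,"yaw":0,"gripper":-1}]' 12; python3 - <<'E'
from h import *
O=np.array([538.6,153.2]);A=np.radians(13.47);B=np.array([[np.cos(A),-np.sin(A)],[np.sin(A),np.cos(A)]])
from workcell import cams,telemetry
for n in("top","wrist","side"):
    f=cams.grab_frame(n);np.savez(f"pics/{n}8.npz",**f)
t=load("top8")
for lo,hi,nm,z in(((10,60,150),(28,190,255),"oak",90),((40,80,40),(85,255,255),"green",95),((95,100,40),(125,255,255),"blue",98)):
    m=mask(t,lo,hi,(115,110,220,200))
    n,l,st,c=cv2.connectedComponentsWithStats(m)
    for i in range(1,n):
        if st[i,4]>15: print(nm,st[i],c[i].round(1),"box",((plane(t,[c[i]],z)[0]-O)@B).round(1))
c=lambda u,v:((u+.5)/5-.5+105,(v+.5)/5-.5+110)
print("plate hand",((plane(t,[c(337,202),c(365,308),c(351,255)],90)-O)@B).round(1))
a=cv2.resize(t["pixels"][105:205,110:220,::-1],None,fx=6,fy=6,interpolation=cv2.INTER_CUBIC);cv2.imwrite("pics/top8.png",a)
e=telemetry.state();print(e["ee_pos"],e["force"],e["gripper_width"])
E
python3 go.py b 0 0 200 193.47
```

```text
time_s: 17.15
ee_pos: [469.9, -177.9, 201.2]
ee_rot: [180.0, -0.0, 159.5]
force: [0.3, 0.1, -0.9]
gripper_width: 19.9
oak [115 110  57  25 739] [133.2 119. ] box [161.   65.8]
oak [214 110   6  40 151] [217.4 127.3] box [  68.8 -178.3]
oak [184 141  11   5  32] [189.1 142.8] box [ 43.  -83.5]
oak [171 150   8  22  65] [174.4 160.5] box [  0.2 -28.1]
oak [129 155  11   5  31] [134.3 156.8] box [42.3 86.6]
oak [ 115  156  105   44 1918] [172.3 188.1] box [-80.5  -3.4]
green [129 160  12  23 176] [134.6 170.7] box [-1.6 93.2]
green [140 162  11  19 101] [145.4 171. ] box [-10.6  62.2]
blue [122 162  12  23 161] [127.1 173. ] box [ -3.5 115.4]
plate hand [[ 34.  -28.2]
 [-34.4 -30.1]
 [ -0.4 -29.2]]
[ 469.24748655 -177.63735555  199.46255683] [-0.29004426  0.43891104 -1.06744183] 19.74056981844869
t 17.3 target [538.6 153.2] now [ 469.2 -177.6  199.5] [180.   -0.3 159.5] box xy [-144.5 -305.6] q6 -91.6 w 19.7 F [-0.3  0.4 -1.1]
turn units -6.79  x -14.45 y 30.56 z -0.05 cm
```

View pics/top8.png

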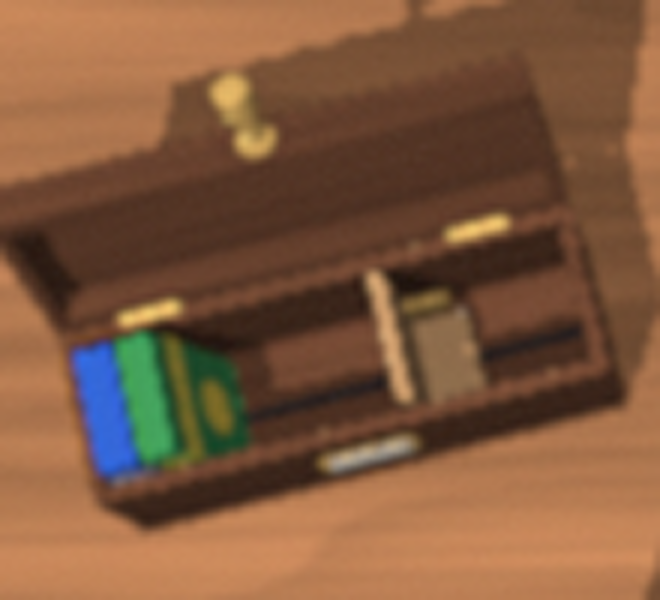

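The top crop shows the open lid on its stop, blue and slumped green at lower left, and the stop plate from (375,272) to (403,402). In the box frame the plate centre is y ≈ −28.5 and blue is at y 115.4 (expected 115), so the frame is good. I'll check the pack's position in the jaws before inserting it.

```bash
python3 - <<'E'
from h import *
w,s=load("wrist8"),load("side8")
tcp=np.array([469.3,-177.7,199.6]);y=np.radians(159.5)
X=np.array([np.cos(y),np.sin(y),0]);Y=np.array([np.sin(y),-np.cos(y),0]);Z=np.array([0,0,1.])
m=mask(s,(0,130,60),(8,255,255),(200,100,340,260))|mask(s,(172,130,60),(180,255,255),(200,100,340,260))
n,l,st,c=cv2.connectedComponentsWithStats(m);print([x.tolist() for x in st[1:] if x[4]>20])
h=hull(np.isin(l,[i for i in range(1,n) if st[i,4]>20]))
print("side",h.min(0),h.max(0),cv2.boxPoints(cv2.minAreaRect(h.astype(np.float32))).round(1).tolist())
for ox in(-4,0,4):
    V=np.array([tcp+X*(ox+a)+Y*b+Z*(z-68) for a in(-32,32) for b in(-10,10) for z in(0,90)]);p=proj(s,V)
    print(ox,"pred side",p.min(0).round(1),p.max(0).round(1),"wrist",proj(w,V,True).min(0).round(1),proj(w,V,True).max(0).round(1), "bottom px", p[0::2].round(1).tolist())
m=mask(w,(0,130,60),(10,255,255),(200,60,300,260));h=hull(m);print("wrist",h.min(0),h.max(0))
E
```

```text
[[254, 161, 33, 30, 401], [254, 193, 31, 10, 169]]
side [254 161] [286 202] [[254.0, 161.0], [286.0, 161.0], [286.0, 202.0], [254.0, 202.0]]
-4 pred side [256.1 157.9] [288.6 202.7] wrist [227.8 171.7] [272.1 321.5] bottom px [[284.8, 202.7], [286.9, 197.3], [256.3, 197.7], [258.9, 192.5]]
0 pred side [254.2 157.6] [286.7 202.4] wrist [227.6 166.4] [272.3 315.9] bottom px [[283.0, 202.4], [285.1, 197.0], [254.6, 197.4], [257.1, 192.2]]
4 pred side [252.4 157.4] [284.9 202. ] wrist [227.4 161.1] [272.5 310.1] bottom px [[281.2, 202.0], [283.3, 196.7], [252.8, 197.1], [255.4, 191.9]]
wrist [228 165] [272 245]
```

```bash
python3 -m inch '[{"x":0,"y":0,"z":0,"yaw":-0.97,"gripper":-1},{"x":0,"y":0,"z":0,"yaw":-0.97,"gripper":-1},{"x":0,"y":0,"z":0,"yaw":-0.97,"gripper":-1},{"x":0,"y":0,"z":0,"yaw":-0.97,"gripper":-1},{"x":0,"y":0,"z":0,"yaw":-0.97,"gripper":-1},{"x":0,"y":0,"z":0,"yaw":-0.97,"gripper":-1},{"x":0,"y":0,"z":0,"yaw":-0.97,"gripper":-1},{"x":-0.7,"y":1.5,"z":0,"yaw":0,"gripper":-1},{"x":-1.3,"y":2.9,"z":0,"yaw":0,"gripper":-1},{"x":-1.3,"y":2.9,"z":0,"yaw":0,"gripper":-1},{"x":-1.3,"y":2.9,"z":0,"yaw":0,"gripper":-1},{"x":-1.3,"y":2.9,"z":0,"yaw":0,"gripper":-1}]' 12
python3 -m inch '[{"x":-1.3,"y":2.9,"z":0,"yaw":0,"gripper":-1},{"x":-1.3,"y":2.9,"z":0,"yaw":0,"gripper":-1},{"x":-1.3,"y":2.9,"z":0,"yaw":0,"gripper":-1},{"x":-1.3,"y":2.9,"z":0,"yaw":0,"gripper":-1},{"x":-1.3,"y":2.9,"z":0,"yaw":0,"gripper":-1},{"x":-1.3,"y":2.9,"z":0,"yaw":0,"gripper":-1},{"x":-0.6,"y":1.5,"z":0,"yaw":0,"gripper":-1},{"x":0,"y":0,"z":0,"yaw":0,"gripper":-1},{"x":0,"y":0,"z":0,"yaw":0,"gripper":-1}]' 12;  python3 go.py b 0.5 20 76 193.47
```

```text
time_s: 18.3
ee_pos: [496.6, -35.7, 199.8]
ee_rot: [179.9, -0.2, -166.6]
force: [-0.9, -0.9, -0.6]
gripper_width: 19.8
time_s: 19.05
ee_pos: [534.3, 166.7, 199.7]
ee_rot: [-180.0, -0.2, -166.4]
force: [-0.6, -0.5, -1.4]
gripper_width: 20.1
t 19.05 target [534.4 172.8] now [534.3 166.7 199.7] [-180.    -0.2 -166.4] box xy [-1.1 14.1] q6 -87.4 w 20.1 F [-0.6 -0.5 -1.4]
turn units 0.02  x -0.16 y 0.59 z 12.37 cm
```

```bash
python3 -m inch '[{"x":-0.16,"y":0.55,"z":0,"yaw":0.02,"gripper":-1},{"x":0,"y":0,"z":2.5,"yaw":0,"gripper":-1},{"x":0,"y":0,"z":2.5,"yaw":0,"gripper":-1},{"x":0,"y":0,"z":1,"yaw":0,"gripper":-1},{"x":0,"y":0,"z":1,"yaw":0,"gripper":-1},{"x":0,"y":0,"z":1,"yaw":0,"gripper":-1},{"x":0,"y":0,"z":0,"yaw":0,"gripper":-1}]' 12;  python3 go.py b 0.5 20 76 193.47; python3 - <<'E'
from h import *
from workcell import cams
f=cams.grab_frame("wrist");np.savez("pics/wrist9.npz",**f)
O=np.array([538.6,153.2]);A=np.radians(13.47);B=np.array([[np.cos(A),-np.sin(A)],[np.sin(A),np.cos(A)]])
print("front wall inner edge px (x-37,z84) at y=-20..60",proj(f,[[*(O+B@[x,y]),84] for x in(-45,-37) for y in(-20,20,60)],True).round(0).tolist())
cv2.imwrite("pics/wrist9.png",cv2.resize(f["pixels"][60:300,100:400,::-1],None,fx=2,fy=2))
E
```

```text
time_s: 19.63
ee_pos: [534.6, 171.5, 120.2]
ee_rot: [-180.0, -0.2, -166.7]
force: [-0.9, 0.1, -1.0]
gripper_width: 19.8
t 19.63 target [534.4 172.8] now [534.6 171.5 120.2] [-180.    -0.2 -166.7] box xy [ 0.4 18.7] q6 -86.7 w 19.8 F [-0.9  0.1 -1. ]
turn units -0.03  x -0.01 y 0.13 z 4.42 cm
front wall inner edge px (x-37,z84) at y=-20..60 [[189.0, 155.0], [252.0, 154.0], [315.0, 155.0], [190.0, 167.0], [252.0, 167.0], [315.0, 167.0]]
```

```bash
python3 -m inch '[{"x":0,"y":0,"z":1,"yaw":0,"gripper":-1},{"x":0,"y":0,"z":1,"yaw":0,"gripper":-1},{"x":0,"y":0,"z":1,"yaw":0,"gripper":-1},{"x":0,"y":0,"z":0.6,"yaw":0,"gripper":-1},{"x":0,"y":0,"z":0.3,"yaw":0,"gripper":-1},{"x":0,"y":0,"z":0.2,"yaw":0,"gripper":-1},{"x":0,"y":0,"z":0.1,"yaw":0,"gripper":-1},{"x":0,"y":0,"z":0,"yaw":0,"gripper":-1},{"x":0,"y":0,"z":0,"yaw":0,"gripper":-1}]' 12;  python3 go.py b 0.5 20 76 193.47
```

```text
time_s: 20.43
ee_pos: [535.6, 172.2, 79.9]
ee_rot: [180.0, 0.0, -166.6]
force: [-1.1, -0.3, -0.4]
gripper_width: 20.2
t 20.43 target [534.4 172.8] now [535.6 172.2  79.9] [ 180.     0.  -166.6] box xy [ 1.5 19.1] q6 -86.7 w 20.2 F [-1.1 -0.3 -0.4]
turn units -0.02  x 0.10 y 0.09 z 0.39 cm
```

```bash
python3 -m inch '[{"x":0,"y":0,"z":0.15,"yaw":0,"gripper":-1},{"x":0,"y":0,"z":0.1,"yaw":0,"gripper":-1},{"x":0,"y":0,"z":0,"yaw":0,"gripper":-1},{"x":0,"y":0,"z":0,"yaw":0,"gripper":-1}]' 12; echo;  python3 -m inch '[{"x":0,"y":0,"z":0.1,"yaw":0,"gripper":-1},{"x":0,"y":0,"z":0,"yaw":0,"gripper":-1},{"x":0,"y":0,"z":0,"yaw":0,"gripper":-1}]' 12
```

```text
time_s: 20.77
ee_pos: [535.3, 172.1, 77.2]
ee_rot: [180.0, 0.0, -166.6]
force: [-0.3, 0.1, 0.1]
gripper_width: 19.8

time_s: 21.02
ee_pos: [535.5, 172.1, 76.2]
ee_rot: [180.0, 0.0, -166.6]
force: [0.5, -0.0, -0.2]
gripper_width: 19.6
```

```bash
python3 -m inch '[{"x":0,"y":0,"z":0.1,"yaw":0,"gripper":-1},{"x":0,"y":0,"z":0,"yaw":0,"gripper":-1},{"x":0,"y":0,"z":0,"yaw":0,"gripper":-1}]' 12; echo;  python3 -m inch '[{"x":0,"y":0,"z":0.1,"yaw":0,"gripper":-1},{"x":0,"y":0,"z":0,"yaw":0,"gripper":-1},{"x":0,"y":0,"z":0,"yaw":0,"gripper":-1}]' 12
```

```text
time_s: 21.27
ee_pos: [535.5, 172.1, 76.2]
ee_rot: [180.0, 0.0, -166.6]
force: [-1.6, -0.2, 6.0]
gripper_width: 19.6

time_s: 21.52
ee_pos: [535.5, 172.1, 76.0]
ee_rot: [180.0, 0.1, -166.6]
force: [-2.9, 0.6, 12.0]
gripper_width: 19.9
```

The pack touches the floor at TCP z 76.2, as predicted. I'll ease off, release and retreat upward.

```bash
python3 -m inch '[{"x":0,"y":0,"z":-0.18,"yaw":0,"gripper":-1},{"x":0,"y":0,"z":0,"yaw":0,"gripper":-1},{"x":0,"y":0,"z":0,"yaw":0,"gripper":-0.15},{"x":0,"y":0,"z":0,"yaw":0,"gripper":-0.15},{"x":0,"y":0,"z":0,"yaw":0,"gripper":-0.15},{"x":0,"y":0,"z":0,"yaw":0,"gripper":-0.15},{"x":0,"y":0,"z":0,"yaw":0,"gripper":-0.15},{"x":0,"y":0,"z":-1,"yaw":0,"gripper":-0.15},{"x":0,"y":0,"z":-3,"yaw":0,"gripper":-0.15},{"x":0,"y":0,"z":-3,"yaw":0,"gripper":-0.15},{"x":0,"y":0,"z":-3,"yaw":0,"gripper":-0.15},{"x":0,"y":0,"z":0,"yaw":0,"gripper":-0.15}]' 12; python3 go.py b 0 -54 150 193.47; python3 - <<'E'
from h import *
from workcell import cams
O=np.array([538.6,153.2]);A=np.radians(13.47);B=np.array([[np.cos(A),-np.sin(A)],[np.sin(A),np.cos(A)]])
f=cams.grab_frame("wrist");np.savez("pics/wrist10.npz",**f)
m=mask(f,(0,130,60),(10,255,255))|mask(f,(172,130,60),(180,255,255))
n,l,st,c=cv2.connectedComponentsWithStats(m)
for i in range(1,n):
    if st[i,4]>60: print(st[i],c[i].round(1),"box@98",((plane(f,[c[i]],98,True)[0]-O)@B).round(1))
V=[[*(O+B@[a,20+b]),z] for a in(-32,32) for b in(-10,10) for z in(8,98)];p=proj(f,V,True);print("pred",p.min(0).round(0),p.max(0).round(0))
E
```

```text
time_s: 22.52
ee_pos: [538.8, 173.1, 182.9]
ee_rot: [180.0, 0.7, -166.6]
force: [0.9, 0.7, 0.4]
gripper_width: 38.9
t 22.52 target [551.2 100.7] now [538.8 173.1 182.9] [ 180.     0.7 -166.6] box xy [ 4.9 19.3] q6 -86.7 w 38.9 F [0.9 0.7 0.4]
turn units -0.02  x 0.49 y -7.33 z 3.29 cm
[ 233  146   34   86 2309] [249.9 188.8] box@98 [-4.6 19.1]
pred [238. 143.] [264. 230.]
```

```bash
python3 - <<'E'
from h import *
from workcell import cams,telemetry
O=np.array([538.6,153.2]);A=np.radians(13.47);B=np.array([[np.cos(A),-np.sin(A)],[np.sin(A),np.cos(A)]])
f=cams.grab_frame("wrist");np.savez("pics/wrist11.npz",**f)
t=cams.grab_frame("top");np.savez("pics/top11.npz",**t)
print(telemetry.state()["ee_pos"])
m=mask(f,(0,130,60),(10,255,255),(200,100,300,260))|mask(f,(172,130,60),(180,255,255),(200,100,300,260))
V=cv2.cvtColor(f["pixels"],cv2.COLOR_RGB2HSV)[...,2]
for v in range(140,240,8):
    u=np.flatnonzero(m[v]); 
    if len(u): print(v,u.min(),u.max(),V[v,u.min():u.max()+1:3].tolist())
P=[[*(O+B@[a,19.5+b]),z] for a in(-32,32) for z in(98,8) for b in(-10,10)];print(proj(f,P,True).round(0).tolist())
mt=mask(t,(0,130,60),(8,255,255),(110,100,230,210))|mask(t,(172,130,60),(180,255,255),(110,100,230,210))
n,l,st,c=cv2.connectedComponentsWithStats(mt);print([(x.tolist(),((plane(t,[q],98)[0]-O)@B).round(1).tolist()) for x,q in zip(st[1:],c[1:]) if x[4]>5])
E
```

```text
[535.15010065 172.0266806  176.40253164]
148 211 246 [177, 177, 177, 176, 175, 176, 175, 175, 175, 176, 174, 173]
156 237 276 [120, 202, 203, 203, 204, 206, 206, 206, 194, 117, 117, 117, 118, 119]
164 234 290 [120, 162, 255, 255, 255, 255, 255, 255, 255, 255, 123, 122, 121, 122, 123, 121, 121, 122, 121]
172 237 263 [138, 255, 255, 255, 255, 255, 255, 255, 255]
180 237 263 [151, 255, 255, 255, 255, 255, 255, 255, 255]
188 216 277 [122, 123, 122, 123, 123, 122, 122, 142, 255, 255, 255, 255, 255, 255, 255, 255, 177, 180, 180, 179, 178]
196 237 290 [137, 255, 255, 255, 255, 255, 255, 255, 255, 183, 184, 183, 184, 129, 123, 123, 123, 122]
204 228 274 [116, 115, 115, 125, 255, 255, 255, 255, 255, 255, 255, 255, 167, 168, 167, 167]
212 237 273 [84, 255, 255, 255, 255, 255, 255, 255, 254, 91, 92, 91, 92]
220 237 271 [85, 255, 255, 255, 255, 255, 255, 255, 254, 100, 100, 99]
228 237 263 [78, 255, 254, 231, 231, 253, 255, 255, 253]
236 226 226 [181]
[[238.0, 158.0], [263.0, 158.0], [241.0, 145.0], [260.0, 145.0], [239.0, 234.0], [262.0, 234.0], [242.0, 202.0], [259.0, 202.0]]
[([153, 160, 17, 18, 165], [-16.7, 19.2]), ([166, 161, 3, 8, 9], [-7.9, -4.9])]
```

The bright top face spans u 237–263 against 238–263 predicted, so red stands upright at box y ≈ 19 and is let go. Next I close the fingers and go down behind the stop.

```bash
python3 -m inch '[{"x":0,"y":-2.5,"z":0,"yaw":0,"gripper":-1},{"x":0,"y":-3,"z":0,"yaw":0,"gripper":-1},{"x":0,"y":-2,"z":0,"yaw":0,"gripper":-1},{"x":0,"y":0,"z":0,"yaw":0,"gripper":-1},{"x":0,"y":0,"z":0,"yaw":0,"gripper":-1},{"x":0,"y":0,"z":0,"yaw":0,"gripper":-1},{"x":0,"y":0,"z":0,"yaw":0,"gripper":-1},{"x":0,"y":0,"z":0,"yaw":0,"gripper":-1}]' 20; python3 go.py b 0 -56 57 193.47; python3 - <<'E'
from h import *
from workcell import cams
O=np.array([538.6,153.2]);A=np.radians(13.47);B=np.array([[np.cos(A),-np.sin(A)],[np.sin(A),np.cos(A)]])
f=cams.grab_frame("wrist");np.savez("pics/wrist12.npz",**f)
print("plate top pred px y-32.5,-24.5",proj(f,[[*(O+B@[x,y]),90] for x in(-34,34) for y in(-32.5,-24.5)],True).round(0).tolist())
cv2.imwrite("pics/wrist12.png",f["pixels"][60:280,100:420,::-1].repeat(2,0).repeat(2,1))
E
```

```text
time_s: 23.33
ee_pos: [552.3, 100.0, 175.6]
ee_rot: [180.0, -0.0, -166.6]
force: [0.3, 0.3, -1.0]
gripper_width: 0.5
t 23.33 target [551.6  98.7] now [552.3 100.  175.6] [ 180.    -0.  -166.6] box xy [  1.  -54.9] q6 -94.4 w 0.5 F [ 0.3  0.3 -1. ]
turn units -0.01  x 0.10 y -0.11 z 11.86 cm
plate top pred px y-32.5,-24.5 [[278.0, 159.0], [288.0, 159.0], [276.0, 238.0], [285.0, 238.0]]
```

View pics/wrist12.png

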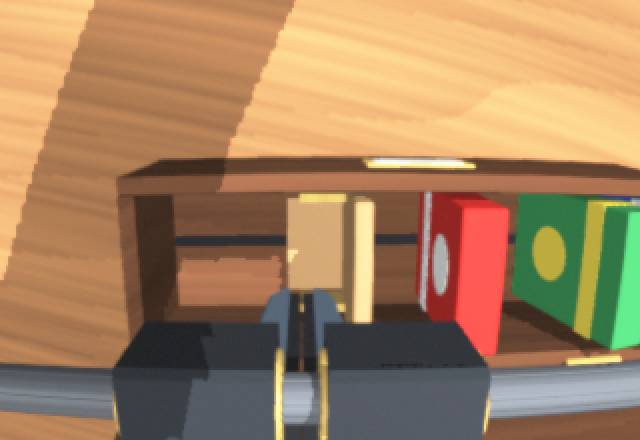

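The last picture shows red upright between stop and green, with the plate top at crop u 357–373 (frame 278–286), as predicted. The fingers are clear behind the plate. Descending.

```bash
python3 -m inch '[{"x":0.1,"y":-0.1,"z":1,"yaw":0,"gripper":-1},{"x":0,"y":0,"z":2.5,"yaw":0,"gripper":-1},{"x":0,"y":0,"z":2.5,"yaw":0,"gripper":-1},{"x":0,"y":0,"z":2.5,"yaw":0,"gripper":-1},{"x":0,"y":0,"z":2,"yaw":0,"gripper":-1},{"x":0,"y":0,"z":1.3,"yaw":0,"gripper":-1},{"x":0,"y":0,"z":0,"yaw":0,"gripper":-1},{"x":0,"y":0,"z":0,"yaw":0,"gripper":-1}]' 20; python3 go.py b 0 -46 57 193.47
```

```text
time_s: 24.05
ee_pos: [551.3, 98.0, 57.1]
ee_rot: [180.0, -0.1, -166.6]
force: [0.4, 0.4, 0.7]
gripper_width: 0.7
t 24.05 target [549.3 108.5] now [551.3  98.   57.1] [ 1.800e+02 -1.000e-01 -1.666e+02] box xy [ -0.5 -56.6] q6 -94.5 w 0.7 F [0.4 0.4 0.7]
turn units -0.02  x -0.05 y 1.06 z 0.01 cm
```

```bash
python3 -m inch '[{"x":0,"y":0.4,"z":0,"yaw":0,"gripper":-1},{"x":0,"y":0.4,"z":0,"yaw":0,"gripper":-1},{"x":0,"y":0.2,"z":0,"yaw":0,"gripper":-1},{"x":0,"y":0.2,"z":0,"yaw":0,"gripper":-1},{"x":0,"y":0.3,"z":0,"yaw":0,"gripper":-1},{"x":0,"y":0.3,"z":0,"yaw":0,"gripper":-1},{"x":0,"y":0.3,"z":0,"yaw":0,"gripper":-1},{"x":0,"y":0.3,"z":0,"yaw":0,"gripper":-1},{"x":0,"y":0.3,"z":0,"yaw":0,"gripper":-1},{"x":0,"y":0.3,"z":0,"yaw":0,"gripper":-1},{"x":0,"y":0.3,"z":0,"yaw":0,"gripper":-1},{"x":0,"y":0.3,"z":0,"yaw":0,"gripper":-1}]' 20; python3 -m inch '[{"x":0,"y":0.3,"z":0,"yaw":0,"gripper":-1},{"x":0,"y":0.3,"z":0,"yaw":0,"gripper":-1},{"x":0,"y":0.3,"z":0,"yaw":0,"gripper":-1},{"x":0,"y":0.2,"z":0,"yaw":0,"gripper":-1},{"x":0,"y":0.2,"z":0,"yaw":0,"gripper":-1},{"x":0,"y":0.2,"z":0,"yaw":0,"gripper":-1},{"x":0,"y":0.3,"z":0,"yaw":0,"gripper":-1},{"x":0,"y":0.3,"z":0,"yaw":0,"gripper":-1},{"x":0,"y":0.3,"z":0,"yaw":0,"gripper":-1},{"x":0,"y":0.3,"z":0,"yaw":0,"gripper":-1}]' 20; python3 go.py b 0 43.5 57 193.47
```

```text
time_s: 25.05
ee_pos: [543.5, 133.2, 57.9]
ee_rot: [180.0, -0.0, -166.6]
force: [1.2, -2.2, 0.0]
gripper_width: 0.2
time_s: 25.88
ee_pos: [537.1, 159.4, 57.9]
ee_rot: [180.0, -0.0, -166.6]
force: [0.3, -1.6, 2.4]
gripper_width: 0.3
t 25.88 target [528.5 195.5] now [537.1 159.4  57.9] [ 180.    -0.  -166.6] box xy [-0.   6.4] q6 -88.0 w 0.3 F [ 0.3 -1.6  2.4]
turn units -0.02  x -0.00 y 3.71 z 0.09 cm
```

```bash
python3 -m inch '[{"x":0,"y":0.25,"z":0,"yaw":0,"gripper":-1},{"x":0,"y":0.25,"z":0,"yaw":0,"gripper":-1},{"x":0,"y":0.25,"z":0,"yaw":0,"gripper":-1},{"x":0,"y":0.25,"z":0,"yaw":0,"gripper":-1},{"x":0,"y":0.2,"z":0,"yaw":0,"gripper":-1},{"x":0,"y":0.15,"z":0,"yaw":0,"gripper":-1},{"x":0,"y":0.15,"z":0,"yaw":0,"gripper":-1},{"x":0,"y":0.15,"z":0,"yaw":0,"gripper":-1}]' 20; python3 -m inch '[{"x":0,"y":0.15,"z":0,"yaw":0,"gripper":-1},{"x":0,"y":0.15,"z":0,"yaw":0,"gripper":-1},{"x":0,"y":0.15,"z":0,"yaw":0,"gripper":-1},{"x":0,"y":0.15,"z":0,"yaw":0,"gripper":-1}]' 20;  python3 -m inch '[{"x":0,"y":0.15,"z":0,"yaw":0,"gripper":-1},{"x":0,"y":0.15,"z":0,"yaw":0,"gripper":-1},{"x":0,"y":0.15,"z":0,"yaw":0,"gripper":-1}]' 20; python3 go.py b 0 43.5 57 193.47
```

```text
time_s: 26.55
ee_pos: [533.3, 175.3, 57.8]
ee_rot: [180.0, -0.0, -166.6]
force: [-0.2, -2.5, -0.4]
gripper_width: 0.1
time_s: 26.88
ee_pos: [531.9, 181.1, 57.8]
ee_rot: [-180.0, -0.0, -166.6]
force: [-0.7, -2.4, 0.1]
gripper_width: 0.3
time_s: 27.13
ee_pos: [531.1, 185.6, 57.9]
ee_rot: [180.0, -0.0, -166.6]
force: [-1.0, -2.3, -0.5]
gripper_width: 0.5
t 27.13 target [528.5 195.5] now [531.1 185.6  57.9] [ 180.    -0.  -166.6] box xy [ 0.2 33.3] q6 -85.3 w 0.5 F [-1.  -2.3 -0.5]
turn units -0.02  x 0.02 y 1.02 z 0.09 cm
```

```bash
python3 -m inch '[{"x":0,"y":0.1,"z":0,"yaw":0,"gripper":-1},{"x":0,"y":0.1,"z":0,"yaw":0,"gripper":-1},{"x":0,"y":0.1,"z":0,"yaw":0,"gripper":-1},{"x":0,"y":0.1,"z":0,"yaw":0,"gripper":-1},{"x":0,"y":0,"z":0,"yaw":0,"gripper":-1}]' 20; echo; python3 -m inch '[{"x":0,"y":0.1,"z":0,"yaw":0,"gripper":-1},{"x":0,"y":0.1,"z":0,"yaw":0,"gripper":-1},{"x":0,"y":0,"z":0,"yaw":0,"gripper":-1}]' 20; python3 go.py b 0 43.5 57 193.47
```

```text
time_s: 27.55
ee_pos: [530.3, 189.6, 57.9]
ee_rot: [180.0, 0.0, -166.6]
force: [-0.7, -1.7, 0.2]
gripper_width: 0.3

time_s: 27.8
ee_pos: [529.9, 191.5, 58.0]
ee_rot: [180.0, 0.0, -166.6]
force: [-0.3, -1.2, -1.7]
gripper_width: 0.3
t 27.8 target [528.5 195.5] now [529.9 191.5  58. ] [ 180.     0.  -166.6] box xy [ 0.4 39.3] q6 -84.7 w 0.3 F [-0.3 -1.2 -1.7]
turn units -0.02  x 0.04 y 0.42 z 0.10 cm
```

```bash
python3 -m inch '[{"x":0,"y":0.05,"z":0,"yaw":0,"gripper":-1},{"x":0,"y":0.05,"z":0,"yaw":0,"gripper":-1},{"x":0,"y":0,"z":0,"yaw":0,"gripper":-1}]' 20; python3 go.py b 0 43.5 57 193.47
```

```text
time_s: 28.05
ee_pos: [529.6, 192.4, 58.0]
ee_rot: [180.0, 0.0, -166.6]
force: [0.1, -1.4, -1.8]
gripper_width: 0.2
t 28.05 target [528.5 195.5] now [529.6 192.4  58. ] [ 180.     0.  -166.6] box xy [ 0.4 40.2] q6 -84.6 w 0.2 F [ 0.1 -1.4 -1.8]
turn units -0.02  x 0.04 y 0.33 z 0.10 cm
```

```bash
for i in 1; do :; done; python3 -m inch '[{"x":0,"y":0.05,"z":0,"yaw":0,"gripper":-1},{"x":0,"y":0.05,"z":0,"yaw":0,"gripper":-1},{"x":0,"y":0,"z":0,"yaw":0,"gripper":-1}]' 20; echo; python3 -m inch '[{"x":0,"y":0.05,"z":0,"yaw":0,"gripper":-1},{"x":0,"y":0,"z":0,"yaw":0,"gripper":-1}]' 20; python3 go.py b 0 43.5 57 193.47
python3 - <<'E'
from h import *
from workcell import cams
O=np.array([538.6,153.2]);A=np.radians(13.47);B=np.array([[np.cos(A),-np.sin(A)],[np.sin(A),np.cos(A)]])
f=cams.grab_frame("wrist");np.savez("pics/wrist13.npz",**f)
h=cv2.cvtColor(f["pixels"],cv2.COLOR_RGB2HSV)
p=proj(f,[[*(O+B@[-20,y]),98] for y in(65,85,105,125)],True);print("pred boundaries 65 85 105 125",p.round(1).tolist())
v=int(round(p[0,1]))
print(v,[(u,h[v,u].tolist()) for u in range(int(p[0,0])-16,int(p[3,0])+8,2)])
E
```

```text
time_s: 28.3
ee_pos: [529.4, 193.4, 58.0]
ee_rot: [180.0, 0.0, -166.6]
force: [-0.0, -2.0, -0.9]
gripper_width: 0.6

time_s: 28.47
ee_pos: [529.2, 193.8, 57.9]
ee_rot: [180.0, 0.0, -166.6]
force: [-0.2, -1.9, -0.3]
gripper_width: 0.2
t 28.47 target [528.5 195.5] now [529.2 193.8  57.9] [ 180.     0.  -166.6] box xy [ 0.3 41.7] q6 -84.4 w 0.2 F [-0.2 -1.9 -0.3]
turn units -0.02  x 0.03 y 0.18 z 0.09 cm
pred boundaries 65 85 105 125 [[307.7, 242.6], [354.0, 241.0], [395.7, 238.9], [432.0, 236.3]]
243 [(291, [111, 31, 57]), (293, [105, 36, 56]), (295, [107, 32, 55]), (297, [109, 36, 56]), (299, [107, 41, 56]), (301, [109, 36, 56]), (303, [111, 31, 58]), (305, [107, 32, 55]), (307, [105, 36, 57]), (309, [111, 31, 58]), (311, [109, 35, 58]), (313, [105, 35, 59]), (315, [107, 40, 58]), (317, [115, 26, 59]), (319, [103, 39, 59]), (321, [107, 39, 59]), (323, [103, 31, 58]), (325, [103, 38, 60]), (327, [105, 35, 59]), (329, [107, 38, 60]), (331, [107, 36, 63]), (333, [105, 41, 62]), (335, [108, 38, 67]), (337, [105, 37, 69]), (339, [105, 36, 71]), (341, [106, 38, 74]), (343, [175, 90, 110]), 
[... 368 characters left out ...]
[79, 45, 107]), (379, [81, 38, 107]), (381, [84, 34, 106]), (383, [88, 29, 105]), (385, [90, 27, 104]), (387, [98, 26, 107]), (389, [102, 24, 106]), (391, [105, 24, 107]), (393, [106, 26, 109]), (395, [108, 23, 110]), (397, [105, 23, 111]), (399, [111, 23, 113]), (401, [105, 22, 114]), (403, [106, 24, 116]), (405, [109, 24, 118]), (407, [108, 25, 121]), (409, [108, 25, 124]), (411, [108, 24, 126]), (413, [110, 24, 129]), (415, [107, 27, 131]), (417, [108, 25, 135]), (419, [108, 27, 140]), (421, [108, 27, 144]), (423, [109, 28, 148]), (425, [108, 29, 151]), (427, [108, 26, 148]), (429, [109, 28, 145]), (431, [108, 27, 142]), (433, [108, 28, 139]), (435, [108, 28, 138]), (437, [108, 27, 141])]
```

Still about 2 mm of slack by the red/green boundary (u 348, against 354 when packed). Continuing in 0.5 mm steps.

```bash
python3 -m inch '[{"x":0,"y":0.05,"z":0,"yaw":0,"gripper":-1},{"x":0,"y":0,"z":0,"yaw":0,"gripper":-1},{"x":0,"y":0,"z":0,"yaw":0,"gripper":-1}]' 20; echo; python3 -m inch '[{"x":0,"y":0.05,"z":0,"yaw":0,"gripper":-1},{"x":0,"y":0,"z":0,"yaw":0,"gripper":-1},{"x":0,"y":0,"z":0,"yaw":0,"gripper":-1}]' 20; python3 go.py b 0 43.5 57 193.47
```

```text
time_s: 28.77
ee_pos: [529.1, 194.3, 58.0]
ee_rot: [180.0, 0.0, -166.6]
force: [-0.4, -2.3, -0.5]
gripper_width: 0.7

time_s: 29.02
ee_pos: [529.0, 194.8, 58.0]
ee_rot: [180.0, 0.0, -166.6]
force: [0.9, -2.3, -1.1]
gripper_width: 0.4
t 29.02 target [528.5 195.5] now [529.  194.8  58. ] [ 180.     0.  -166.6] box xy [ 0.4 42.7] q6 -84.3 w 0.4 F [ 0.9 -2.3 -1.1]
turn units -0.02  x 0.04 y 0.08 z 0.10 cm
```

```bash
python3 -m inch '[{"x":0,"y":0.05,"z":0,"yaw":0,"gripper":-1},{"x":0,"y":0,"z":0,"yaw":0,"gripper":-1},{"x":0,"y":0,"z":0,"yaw":0,"gripper":-1}]' 20;  python3 go.py b 0 43.5 57 193.47
```

```text
time_s: 29.27
ee_pos: [528.8, 195.3, 58.0]
ee_rot: [180.0, 0.0, -166.6]
force: [0.0, -2.1, 0.4]
gripper_width: 0.4
t 29.27 target [528.5 195.5] now [528.8 195.3  58. ] [ 180.     0.  -166.6] box xy [ 0.3 43.2] q6 -84.3 w 0.4 F [ 0.  -2.1  0.4]
turn units -0.02  x 0.03 y 0.03 z 0.10 cm
```

```bash
python3 -m inch '[{"x":0,"y":0.05,"z":0,"yaw":0,"gripper":-1},{"x":0,"y":0,"z":0,"yaw":0,"gripper":-1},{"x":0,"y":0,"z":0,"yaw":0,"gripper":-1}]' 20;  echo; python3 -m inch '[{"x":0,"y":0.05,"z":0,"yaw":0,"gripper":-1},{"x":0,"y":0,"z":0,"yaw":0,"gripper":-1},{"x":0,"y":0,"z":0,"yaw":0,"gripper":-1}]' 20
```

```text
time_s: 29.52
ee_pos: [528.8, 195.7, 58.0]
ee_rot: [180.0, 0.0, -166.6]
force: [1.1, -1.9, -0.4]
gripper_width: 0.5

time_s: 29.77
ee_pos: [528.6, 196.1, 58.0]
ee_rot: [-180.0, 0.0, -166.6]
force: [1.5, -3.4, 0.2]
gripper_width: 0.4
```

```bash
python3 -m inch '[{"x":0,"y":0.05,"z":0,"yaw":0,"gripper":-1},{"x":0,"y":0,"z":0,"yaw":0,"gripper":-1},{"x":0,"y":0,"z":0,"yaw":0,"gripper":-1}]' 20;  python3 go.py b 0 43.5 57 193.47
```

```text
time_s: 30.02
ee_pos: [528.6, 196.1, 58.0]
ee_rot: [-180.0, 0.0, -166.6]
force: [1.1, -6.4, 0.2]
gripper_width: 0.7
t 30.02 target [528.5 195.5] now [528.6 196.1  58. ] [-180.     0.  -166.6] box xy [ 0.3 44.1] q6 -84.1 w 0.7 F [ 1.1 -6.4  0.2]
turn units -0.02  x 0.03 y -0.06 z 0.10 cm
```

The position has stalled and the force is rising. One more half step to confirm it is firm, then back off.

```bash
python3 -m inch '[{"x":0,"y":0.05,"z":0,"yaw":0,"gripper":-1},{"x":0,"y":0,"z":0,"yaw":0,"gripper":-1},{"x":0,"y":0,"z":0,"yaw":0,"gripper":-1}]' 20;  echo; python3 -m inch '[{"x":0,"y":-0.1,"z":0,"yaw":0,"gripper":-1},{"x":0,"y":-0.4,"z":0,"yaw":0,"gripper":-1},{"x":0,"y":-0.8,"z":0,"yaw":0,"gripper":-1},{"x":0,"y":-0.5,"z":-1,"yaw":0,"gripper":-1},{"x":0,"y":0,"z":-2.5,"yaw":0,"gripper":-1},{"x":0,"y":0,"z":-3.5,"yaw":0,"gripper":-1},{"x":0,"y":0,"z":-3.5,"yaw":0,"gripper":-1},{"x":0,"y":0,"z":-3.5,"yaw":0,"gripper":-1},{"x":2,"y":-1,"z":-3.5,"yaw":0,"gripper":-1},{"x":4,"y":0,"z":0,"yaw":0,"gripper":-1},{"x":4,"y":0,"z":0,"yaw":0,"gripper":-1},{"x":0,"y":0,"z":0,"yaw":0,"gripper":-1}]' 20; python3 -m inch '[{"x":0,"y":0,"z":0,"yaw":0,"gripper":-1},{"x":0,"y":0,"z":0,"yaw":0,"gripper":-1}]' 20; python3 - <<'E'
from h import *
from workcell import cams
O=np.array([538.6,153.2]);A=np.radians(13.47);B=np.array([[np.cos(A),-np.sin(A)],[np.sin(A),np.cos(A)]])
inb=lambda f,q,z,fi=False:((plane(f,[q],z,fi)[0]-O)@B).round(1)
for n in("wrist","top","side"): np.savez(f"pics/{n}14.npz",**cams.grab_frame(n))
f=load("wrist14");h=cv2.cvtColor(f["pixels"],cv2.COLOR_RGB2HSV)
col={"red":((0,120,110),(8,255,255)),"green":((60,80,60),(80,255,255)),"blue":((100,120,60),(118,255,255)),"oak":((10,40,150),(24,140,255))}
for x in(-15,5):
  L=[*(O+B@[x,45]),98];ys=np.arange(40,135,0.5)
  P=proj(f,[[*(O+B@[x,y]),98] for y in ys],True).round().astype(int)
  ok=[(y,u,v) for y,(u,v) in zip(ys,P) if 0<=u<512 and 0<=v<384]
  for k,(lo,hi) in col.items():
    m=mask(f,lo,hi);r=[y for y,u,v in ok if m[v,u]]
    print("wrist x",x,k,(min(r),max(r),len(r)/2) if r else None)
t=load("top14")
for k,(lo,hi) in col.items():
    m=mask(t,lo,hi,(115,150,220,200));n,l,st,c=cv2.connectedComponentsWithStats(m)
    for i in range(1,n):
        if st[i,4]>25: print("top",k,st[i],inb(t,c[i],90 if k=="oak" else 98))
m=mask(load("side14"),(18,110,90),(35,255,255),(300,90,330,115));print("knob side",np.argwhere(m)[:,::-1].mean(0) if m.any() else None,"exp 315.1 102.6")
E
python3 go.py b 0 0 200 193.47
```

```text
time_s: 30.27
ee_pos: [528.6, 196.2, 58.0]
ee_rot: [-179.9, -0.0, -166.6]
force: [0.9, -7.1, 0.1]
gripper_width: 0.0

time_s: 31.27
ee_pos: [429.7, 144.5, 233.1]
ee_rot: [180.0, -0.4, -166.7]
force: [0.3, -0.3, -0.5]
gripper_width: 0.7
time_s: 31.43
ee_pos: [438.3, 146.9, 234.0]
ee_rot: [180.0, 0.2, -166.7]
force: [0.7, -0.2, 0.3]
gripper_width: 0.5
wrist x -15 red None
wrist x -15 green None
wrist x -15 blue None
wrist x -15 oak (np.float64(121.5), np.float64(122.0), 1.0)
wrist x 5 red None
wrist x 5 green None
wrist x 5 blue (np.float64(123.0), np.float64(125.0), 2.5)
wrist x 5 oak (np.float64(121.5), np.float64(134.5), 10.0)
top oak [156 174  57  26 561] [-98.9 -52.4]
knob side [314.02702703 105.54054054] exp 315.1 102.6
t 31.58 target [538.6 153.2] now [438.9 147.1 233.1] [ 1.800e+02  1.000e-01 -1.666e+02] box xy [-98.4  17.3] q6 -86.3 w 0.6 F [0.1 0.5 0.1]
turn units -0.02  x -9.84 y -1.73 z 3.31 cm
```

The row went firm at about 7 N. I'll move the arm aside for a clear last check.

```bash
python3 -m inch '[{"x":0,"y":-2,"z":0,"yaw":0,"gripper":-1},{"x":0,"y":-4,"z":0,"yaw":0,"gripper":-1},{"x":0,"y":-4,"z":0,"yaw":0,"gripper":-1},{"x":0,"y":-4,"z":0,"yaw":0,"gripper":-1},{"x":0,"y":-4,"z":0,"yaw":0,"gripper":-1},{"x":0,"y":-4,"z":0,"yaw":0,"gripper":-1},{"x":0,"y":-4,"z":0,"yaw":0,"gripper":-1},{"x":0,"y":-4,"z":0,"yaw":0,"gripper":-1},{"x":0,"y":-2,"z":0,"yaw":0,"gripper":-1},{"x":0,"y":0,"z":0,"yaw":0,"gripper":-1},{"x":0,"y":0,"z":0,"yaw":0,"gripper":-1}]' 20; python3 - <<'E'
from h import *
from workcell import cams
O=np.array([538.6,153.2]);A=np.radians(13.47);B=np.array([[np.cos(A),-np.sin(A)],[np.sin(A),np.cos(A)]])
for n in("top","side"): np.savez(f"pics/{n}15.npz",**cams.grab_frame(n))
t=load("top15");big=cv2.cvtColor(t["pixels"],cv2.COLOR_RGB2HSV)
for x in(-20,0,20):
  ys=np.arange(40,134,1.5);P=proj(t,[[*(O+B@[x,y]),98] for y in ys]).astype(np.float32)
  c=cv2.remap(t["pixels"],P[None,:,0].copy(),P[None,:,1].copy(),cv2.INTER_LINEAR)
  hh=cv2.cvtColor(c,cv2.COLOR_RGB2HSV)[0]
  print("x",x," ".join(f"{y:.0f}:{a[0]}/{a[1]}/{a[2]}" for y,a in zip(ys,hh)))
for k,lo,hi in(("red",(0,130,70),(8,255,255)),("green",(55,80,40),(85,255,255)),("blue",(95,100,40),(125,255,255))):
    m=mask(t,lo,hi,(115,150,200,200));h=hull(m);print(k,m.sum()//255,h.min(0),h.max(0),((np.array(cv2.minAreaRect(((plane(t,h,98)-O)@B).astype(np.float32))[0])).round(1)),np.round(cv2.minAreaRect(((plane(t,h,98)-O)@B).astype(np.float32))[1:][0],1))
s=load("side15")
m=mask(s,(18,110,90),(35,255,255),(300,90,330,112));print("knob side",np.argwhere(m)[:,::-1].mean(0) if m.any() else None,"at start of stop 315.4 101.7")
mt=mask(t,(18,110,90),(35,255,255),(135,105,165,135));print("knob top",np.argwhere(mt)[:,::-1].mean(0) if mt.any() else None,"was 149.8 123.8")
t0=load("top0")["pixels"].astype(int);s0=load("side0")["pixels"].astype(int)
for nm,a,b,roi in(("dice",t0,t["pixels"],(190,205,245,225)),("mug",t0,t["pixels"],(250,82,292,124)),("hg",t0,t["pixels"],(308,128,368,186)),("mug s",s0,s["pixels"],(362,198,408,250))):
    u,v,U,V=roi;print(nm,"diff px",int((np.abs(a-b.astype(int)).max(2)[v:V,u:U]>60).sum()))
E
```

```text
time_s: 32.5
ee_pos: [512.2, -165.7, 232.1]
ee_rot: [179.9, -0.0, -166.8]
force: [0.1, -0.6, 0.1]
gripper_width: 0.6
x -20 40:15/120/132 42:14/119/120 43:14/120/106 44:14/122/94 46:15/121/82 48:15/123/77 49:15/128/74 50:15/128/74 52:14/122/75 54:15/125/88 55:15/126/107 56:15/125/135 58:15/121/162 60:15/120/174 61:16/119/174 62:13/127/165 64:10/141/152 66:5/165/161 67:2/188/184 68:1/196/204 70:1/198/221 72:0/198/228 73:1/197/228 74:1/196/228 76:0/195/228 78:0/195/229 79:0/196/230 80:1/195/231 82:1/193/232 84:3/184/220 85:8/166/197 86:17/135/164 88:41/106/145 90:60/110/158 91:67/141/161 92:69/156/162 94:69/153/162 96:68/149/161 97:68/149/161 98:67/148/160 100:67/146/159 102:68/146/155 103:74/148/145 104:84/148/133 106:99/164/148 108:107/183/176 109:109/191/196 110:111/194/210 112:111/195/211 114:111/194/212 115:111/195/211 116:111/195/211 118:111/195/212 120:111/195/212 121:111/193/210 122:112/185/204 124:114/159/186 126:119/118/162 127:136/75/125 128:179/79/129 130:9/121/148 132:13/149/164 133:13/146/173
x 0 40:15/122/111 42:15/124/103 43:15/122/94 44:15/123/85 46:15/123/79 48:14/122/
[... 1345 characters left out ...]
8/148/160 100:68/148/159 102:68/148/158 103:72/148/150 104:80/146/138 106:95/155/138 108:105/181/166 109:109/191/186 110:111/194/204 112:111/195/211 114:111/195/211 115:111/195/212 116:111/196/211 118:111/197/212 120:110/198/213 121:111/194/213 122:111/185/209 124:113/167/194 126:118/128/167 127:128/97/137 128:166/71/118 130:7/110/135 132:11/137/151 133:13/148/164
red 165 [125 158] [147 185] [-3.5 91.6] [62.8 74.9]
green 120 [129 160] [138 182] [-2.2 96.9] [66.6 16.1]
blue 158 [122 162] [133 184] [ -3.3 116.1] [67.9 22. ]
knob side [316.5  102.25] at start of stop 315.4 101.7
knob top [149.89333333 123.68      ] was 149.8 123.8
dice diff px 346
mug diff px 1155
hg diff px 139
mug s diff px 0
```

The row profile reads red 66–86, green 87–105 and blue 105–126. That is three even 20 mm tops adding to 60 mm, with boundaries equal at three x stations. I'll make one numeric check on the dice and hourglass (shadows moved there), then hand in.

```bash
python3 - <<'E'
from h import *
for a,b,roi,lo,hi,nm in(("top0","top15",(188,204,208,224),(18,110,70),(35,255,255),"brass"),("side0","side15",(226,174,244,192),(18,110,60),(35,255,255),"brass s"),("side0","side15",(222,200,242,218),(95,10,120),(150,90,255),"steel s"),("side0","side15",(310,240,360,315),(3,190,120),(14,255,255),"hourglass s")):
    r=[np.argwhere(mask(load(n),lo,hi,roi)) for n in(a,b)]
    print(nm,[(q[:,::-1].mean(0).round(1).tolist(),len(q)) if len(q) else None for q in r])
from workcell import env
print(env.job_done())
E
```

```text
brass [([198.2, 214.2], 32), ([198.4, 214.0], 35)]
brass s [([233.7, 182.0], 23), ([233.7, 181.7], 34)]
steel s [([230.9, 207.5], 30), ([230.7, 207.6], 31)]
hourglass s [([336.1, 257.1], 196), ([339.2, 257.3], 56)]
the job is handed in; nothing more can be done
None
```

The red pack is in the row and the stop is pushed up firm. I handed the job in at about 33 s of the 72 s; no verdict is reported.

**What I did**
- I opened the lid by its knob until it rested on its stop.
- I pinched the red pack near one end so it swung down, stood it on the shelf and regripped it across its thickness.
- I set it on the box floor between the stop and the green pack without dropping it, and let go.
- I pushed the stop up with closed fingers. Drag was about 2 N until the position stalled and the force rose to about 7 N, so I backed off.

**Last checks**
- **Row:** in the final top view the pack tops read red 66–86, green 87–105 and blue 105–126 mm along the box. They span 60 mm, so no slack shows. The boundaries match at three places across the box, so the packs look square, and their tops give no sign of leaning.
- **Lid:** the knob is where it was when the lid first rested on its stop, to about 1 px.
- **Bystanders:** both dice and the mug are unchanged in the side view.
- **Unclear:**
  - The hourglass colour mask moved about 3 px in the side view and lost most of its area, probably the arm blocking the view. I never worked near it, so I don't think it moved.
  - The dice and mug regions of the top view also differ from the start; the arm and its shadow were over them.
  - The red colour blob in the top view was unusable because it ran into another red area, so I relied on the row profile instead.
- **Early on:** several moves were refused because every row needs all five numbers. Nothing moved on those calls.

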